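Dry-lay three staves square on the gluing board

ROBOT

A 6-joint arm with a two-finger parallel gripper is mounted at the origin on the work surface. World frame = base frame: x ahead of the robot, y to its left, z up, the work surface at z = 0. Lengths are in m, angles in degrees, forces in N, time in s.
With the tool pointing down it reaches from about 0.4 to 0.925 m from the base axis. Payload 3.4 kg.
Tool frame: the origin (TCP) lies midway between the tips of the shut fingers; the grasp point (between the pads) lies tcp_to_grasp behind it (tcp_to_grasp is the distance from the TCP to the grasp point, in m); z points along the fingers, y is the direction in which the jaws open and shut (so a half turn about z gives the same grasp; the last joint's range is limited). The gripper opens to 85 mm and grips with 20 to 120 N. Pads are 22 mm wide; open, the fingers measure 114 mm over their backs; the gripper's body (76 mm by 85 mm) begins 54 mm behind the grasp point. The pads swing forward as they close: fully open they stand 13 mm farther back than shut.
Start: joints at [61.851, 17.578, 86.31, -0, 76.112, -4.211], TCP at [0.233, 0.526, 0.231] pointing down, gripper open.
Joint ranges: [-179.03, 179.03], [-60, 130.46], [8.19, 133.38], [-81.62, 261.62], [5.75, 156.47], [-153.77, 153.77]. Speed limits (degrees/s): [147.25, 147.25, 180, 180, 180, 180].

INTERFACE

Orientations are given as [roll, pitch, yaw] about the fixed x, y, z axes, in that order (R = Rz(yaw) Ry(pitch) Rx(roll)).
In Python, from bench import observe, snapshot, job_done, tcp_to_grasp gives the robot as it stands. The module is installed in compiled form; this text tells all that it offers.
- The arm moves only by the tool jog_arm, never from a script. Its argument "increments" is a list of rows, each an object with "hand": the finger opening in m, from 0 to 0.0854; "dp": the shift along the tool's x, y, z in m, a list of three; "turn": the turn, a rotation vector about the tool's x, y, z in rad, a list of three. In form: [{"hand": hand, "dp": [dx, dy, dz], "turn": [rx, ry, rz]}, ...]. A call has 1 to 10 rows; each row is the pose to reach, as a shift and turn from the pose commanded when the call began, along the tool's axes at that moment; what a row does not reach only later rows make up. A row lasts 1/12 s, in which the tool goes at most 41.7 mm and 7.16 degrees, less where a joint would pass 70% of its speed; a pose out of reach is approached as far as the arm can. A call with a gripper value outside its range is refused whole. The fingers move at their own pace and stop on an object; "force" is the grip in N (left out, the last holds). Time passes only in rows, so rows that repeat a pose let the fingers close. It gives the time, the measured TCP pose, the force and the opening at its end, in the units of the state.
- observe(): the state, without advancing time (a new reading comes with each control period).
- snapshot(name): name is "side" or "top"; returns a dict with "image" (420x560x3 uint8, red, green, blue), "vfov" (degrees; the focal length in pixels is half the picture's height over the tangent of half this angle, whatever the lens; pixels are square), "cx", "cy" (the principal point, pixels), "origin" and "rotation" of the camera in the world. Camera axes: x right, y up, looking along -z (the intrinsics and any distortion apply to the point x, -y, -z); pixel columns grow to the right and rows downward; lengths in m; the calibration is good to about 2 mm. A picture is of the moment at which its call begins. There is no depth.
- job_done(): hands the job in, once; it reports no verdict.
The state is a dict: "t": time; "joints": joint angles; "joint_vel": joint speeds; "joint_efforts": joint torques, N m; "tcp_pos": TCP position; "tool_rot": TCP orientation; "wrist_force": force on the tool from outside, world axes, zero at the start; "torque": the same for the moment, N m; "opening": opening from 0.0 (shut) to 1.0 (fully open).
Only numpy, scipy, OpenCV 4.12 (cv2) and the standard library are available. Lean on these libraries where they do the work, as an engineer would, in place of code of your own. Each camera call takes 0.05 s, during which the arm holds its last target.

TASK

Lay up the three wooden staves on the squaring board as one tight row, side by side with no gaps: the stave nearest the side stop snug against that stop, the other loose one next to it, the one from the rack last, and all three with their far ends touching the fence. The rack stave stands on its narrow edge: first lay it down flat on the bench, broad face down, and let go of it, then pick it up again across its width and set it on the board. Nudge the staves home gently, without ramming them into the fence or stop, and leave the tin, its lid, the brush and the mallet where they are.

Things in the scene. Friction and masses are not known exactly. Their poses are not given: they have to be found in the camera images.
- board: Fixed squaring board: plywood 220 (x) x 235 (y) x 15 mm thick lying on the bench. Origin: centre of its underside; x points towards the fence, z up. On its top (z = 15 mm) two dark wooden rails rise 22 mm (to z = 37 mm): the fence, 20 mm thick, along the whole far (+x) edge, inner face at x = +90 mm; and the side stop, 20 mm thick, along the +y edge, inner face at y = +97.5 mm, from the fence back to x = -30 mm. The other two edges are open.
- rack: Fixed drying rack: plywood base 70 (x) x 190 (y) x 10 mm. Origin: centre of its underside. Four light wooden cheeks (16 x 30 x 18 mm, tops at z = 28 mm, centres at x = +-20, y = +-65 mm) form a slot along y, 24 mm wide, in which the third stave stands; between the cheeks, |y| < 50 mm, the stave is free on both sides. About 150 mm of bench is clear all along its robot-facing (-x) side.
- stave_a_c (a point): Centre of the loose stave nearest the board's side stop: plain wood, 150 x 48 x 20 mm, 0.12 kg or so, lying flat, askew on the board. Its x axis is along the length, y across the width, z up.
- stave_b_c (a point): Centre of the other loose stave on the board, farther from the side stop: same wood, size and axes as the first.
- stave_c_c (a point): Centre of the stave in the rack: same wood, 20 x 150 x 48 mm along its own x, y, z: y is the length, x the thickness, z the 48 mm width (upright while it stands on its edge in the rack, its lower edge 10 mm above the bench).
- tin: Closed adhesive tin, 100 mm diameter, 115 mm tall, standing on the bench; origin at the centre of its underside. Not to be disturbed.
- tin_lid: Steel tin lid, disc 100 mm diameter, 8 mm thick, on the bench; origin at the centre of its underside. Not to be disturbed.
- brush: Glue brush about 200 mm long, lying on the bench along its x. Not to be disturbed.
- mallet: Wooden hammer about 260 mm long, lying on the bench along its x. Not to be disturbed.
There are look-alikes about, which are no part of the job. What is shaped like the part that bears stave_b_c but blue or red is not meant.

How it is judged (in metres and radians):
On the way, in this order (a step that is already met when the one before it is completed fails the run):
1. the rack stave lies flat on the bench, broad face down, let go (angle between stave_c_c's own z axis and vertical between 1.47 and 1.67 rad and height (world z) of stave_c_c between 0.007 and 0.013 m and contact force between the fingers and stave_c below 0.1 N and linear speed of stave_c below 0.02 m/s), for 0.2 s.
2. that stave has been picked up again and lies flat on the board (angle between stave_c_c's own z axis and vertical between 1.47 and 1.67 rad and z of stave_c_c in the frame of board between 0.022 and 0.028 m and x of stave_c_c in the frame of board between -0.12 and 0.03 m and y of stave_c_c in the frame of board between -0.13 and 0.1 m), for 0.1 s.
3. all three staves form a tight row against fence and stop (x of stave_a_c in the frame of board between 0.0125 and 0.0165 m and y of stave_a_c in the frame of board between 0.0715 and 0.075 m and z of stave_a_c in the frame of board between 0.022 and 0.028 m and angle between the x axis of each of stave_a_c, stave_b_c and the x axis of board, either way round below 0.025 rad and x of stave_b_c in the frame of board between 0.0125 and 0.0165 m and y of stave_b_c in the frame of board between 0.0225 and 0.027 m and z of stave_b_c in the frame of board between 0.022 and 0.028 m and x of stave_c_c in the frame of board between 0.0125 and 0.0165 m and y of stave_c_c in the frame of board between -0.0265 and -0.021 m and z of stave_c_c in the frame of board between 0.022 and 0.028 m and angle between the y axis of stave_c_c and the x axis of board, either way round below 0.025 rad and angle between stave_c_c's own z axis and vertical between 1.47 and 1.67 rad), for 0.2 s.
At the end, for the whole second after the job is handed in: All three staves lie flat at rest on the board, released, in the order side stop, nearer loose stave, other loose stave, rack stave: far ends within 2.5 mm of the fence, the sideways gaps adding up to under 2, 3 and 4 mm at the first, second and third stave, each within 0.025 rad of square (all of step 3 and linear speed of each of stave_a, stave_b, stave_c below 0.01 m/s); the robot touches nothing.
It fails at once if the tin is moved by more than 10 mm (distance of tin from where it was at the start of the episode above 0.01 m).
It fails at once if the tin lid is moved by more than 10 mm (distance of tin_lid from where it was at the start of the episode above 0.01 m).
It fails at once if the brush is moved by more than 10 mm (distance of brush from where it was at the start of the episode above 0.01 m).
It fails at once if the mallet is moved by more than 10 mm (distance of mallet from where it was at the start of the episode above 0.01 m).
It fails at once if a stave is rammed into or pressed on the board, fence or stop with over 90 N (contact force between any of stave_a, stave_b, stave_c and board above 90 N).
It also fails if it takes over 72 s, if anything falls off the work surface, if the arm or the gripper's body presses on something with over 40 N, if the wrist force passes 120 N, or if a joint passes its speed limit or range.

## Working session

There is one attempt and no reset: what is moved stays moved. The work goes in short steps, Python scripts to look and compute and a tool call to move; the robot and the scene stay as the last step left them, time stands still between calls to the robot, and variables do not carry over. Pictures are saved under pics/ and viewed, and the job is handed in when it is done.

Besides the shell and the picture viewer there is one more tool, called after "Request:" by a JSON object that holds its "op" and its "data". jog_arm: Moves the arm, as the interface text tells. Its arguments: {"type":"object","properties":{"increments":{"type":"array","items":{"type":"object","properties":{"hand":{"type":"number"},"dp":{"type":"array","items":{"type":"number"}},"turn":{"type":"array","items":{"type":"number"}}}}},"force":{"type":"number"}},"required":["increments"]}

```bash
mkdir -p pics; python3 - <<'E'
from bench import observe, snapshot, tcp_to_grasp
import cv2, numpy as np
print(observe()); print(tcp_to_grasp)
for n in("side","top"):
    s=snapshot(n); cv2.imwrite(f"pics/{n}0.png",cv2.cvtColor(s["image"],cv2.COLOR_RGB2BGR))
    print({k:v for k,v in s.items() if k!="image"})
E
```

```text
{'t': 0.0, 'joints': array([ 6.18491477e+01,  1.76236021e+01,  8.63823943e+01, -1.79139912e-04,
        7.61120617e+01, -4.21047508e+00]), 'joint_vel': array([-0.10367368, -0.11777773,  0.05365619, -0.05535826,  0.02115448,
       -0.02706509]), 'joint_efforts': array([ 1.01270372e-03, -4.57541442e+01, -2.51917988e+01,  5.06760671e-06,
        1.31316239e-02,  1.26846732e-05]), 'tcp_pos': array([0.23301647, 0.52491373, 0.23037748]), 'tool_rot': array([-1.79882248e+02, -8.49454134e-03,  1.56059657e+02]), 'wrist_force': array([-0.19448356,  0.52815022, -0.11483626]), 'torque': array([0.02111191, 0.0083281 , 0.04405434]), 'opening': 0.9994555812203719}
0.0187
{'vfov': 55.98801202331525, 'cx': 281.8119169369071, 'cy': 204.25143420593, 'origin': array([ 0.00518406, -0.75771555,  0.82545273]), 'rotation': array([ 49.89800958,   0.74376667, -38.88954732])}
{'vfov': 47.216499492344404, 'cx': 286.2698795422587, 'cy': 205.85509481720482, 'origin': array([ 0.46454173, -0.02031076,  1.6764646 ]), 'rotation': array([  4.22587456,   0.65299589, -91.36297971])}
```

View pics/side0.png

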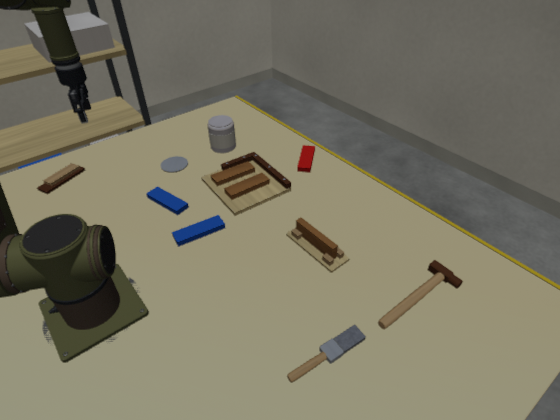

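View pics/top0.png

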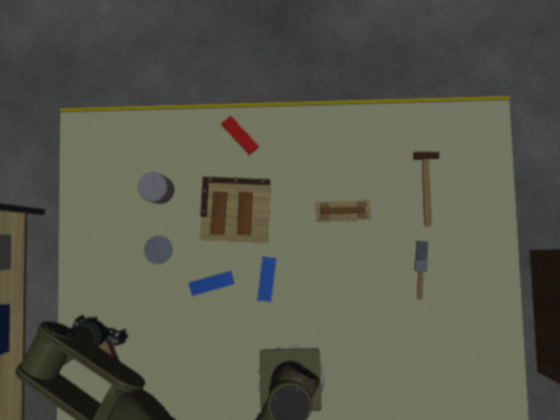

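```bash
cat > h.py <<'E'
from bench import observe, snapshot, tcp_to_grasp
import cv2, numpy as np
from scipy.spatial.transform import Rotation as Ro
def snap(n,fn=None):
    s=snapshot(n); s["R"]=Ro.from_euler("xyz",s["rotation"],degrees=True).as_matrix()
    s["f"]=s["image"].shape[0]/2/np.tan(np.radians(s["vfov"]/2))
    if fn: cv2.imwrite(f"pics/{fn}.png",cv2.cvtColor(s["image"],cv2.COLOR_RGB2BGR))
    return s
def ray(s,px,z):
    px=np.atleast_2d(px).astype(float)
    d=np.c_[(px[:,0]-s["cx"])/s["f"],-(px[:,1]-s["cy"])/s["f"],-np.ones(len(px))]@s["R"].T
    t=(z-s["origin"][2])/d[:,2]
    return s["origin"]+d*t[:,None]
def proj(s,P):
    c=(np.atleast_2d(P)-s["origin"])@s["R"]
    return np.c_[s["cx"]-s["f"]*c[:,0]/c[:,2],s["cy"]+s["f"]*c[:,1]/c[:,2]]
def crop(s,x0,y0,w,h,k,fn):
    im=cv2.resize(s["image"][y0:y0+h,x0:x0+w],None,fx=k,fy=k,interpolation=cv2.INTER_CUBIC)
    cv2.imwrite(f"pics/{fn}.png",cv2.cvtColor(im,cv2.COLOR_RGB2BGR))
E
python3 - <<'E'
from h import *
t=snap("top"); s=snap("side")
crop(t,180,160,200,100,4,"t1"); crop(s,190,140,110,80,7,"s1"); crop(s,270,200,100,75,7,"s2")
# yellow edge straightness
for c in(t,):
    h=cv2.cvtColor(c["image"],cv2.COLOR_RGB2HSV)
    m=(h[...,0]>22)&(h[...,0]<32)&(h[...,1]>200)&(h[...,2]>90)
    for x in range(70,510,60):
        r=np.where(m[:,x])[0]; print(x,r.mean() if len(r) else None, ray(c,[x,r.mean()],0)[0][:2] if len(r) else '')
print("tcp proj",proj(t,observe()["tcp_pos"]),proj(s,observe()["tcp_pos"]), proj(t,[0,0,0]))
E
```

```text
70 109.5 [0.95269985 0.75956818]
130 108.0 [0.95234847 0.54461352]
190 106.0 [0.95381158 0.33016612]
250 104.5 [0.95345968 0.11623997]
310 102.5 [ 0.95491809 -0.09721598]
370 101.0 [ 0.95456568 -0.31012089]
430 99.5 [ 0.95421411 -0.52250967]
490 98.0 [ 0.9538634  -0.73438418]
tcp proj [[110.41344455 323.67983845]] [[ 87.59219654 118.35427224]] [[289.16026948 378.12840978]]
```

View pics/t1.png

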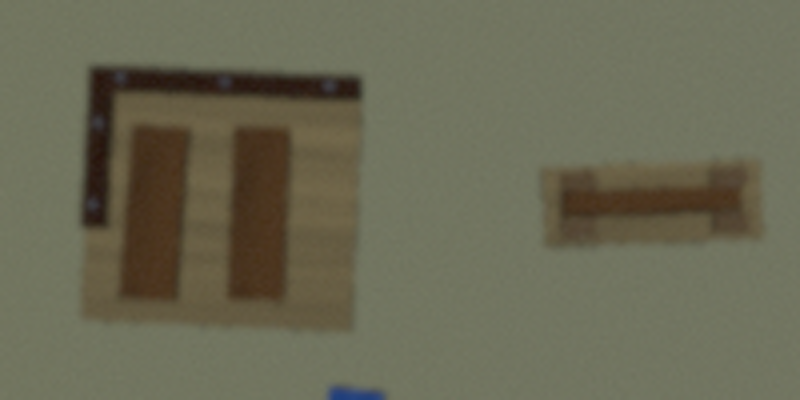

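View pics/s1.png

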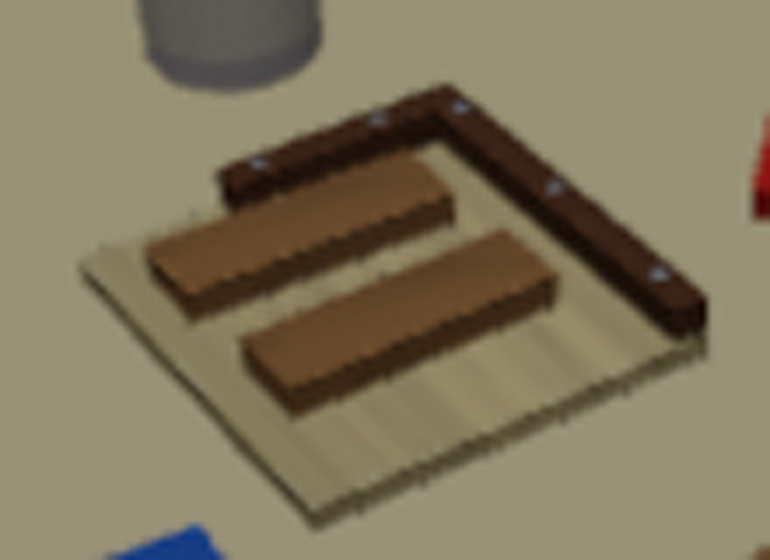

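View pics/s2.png

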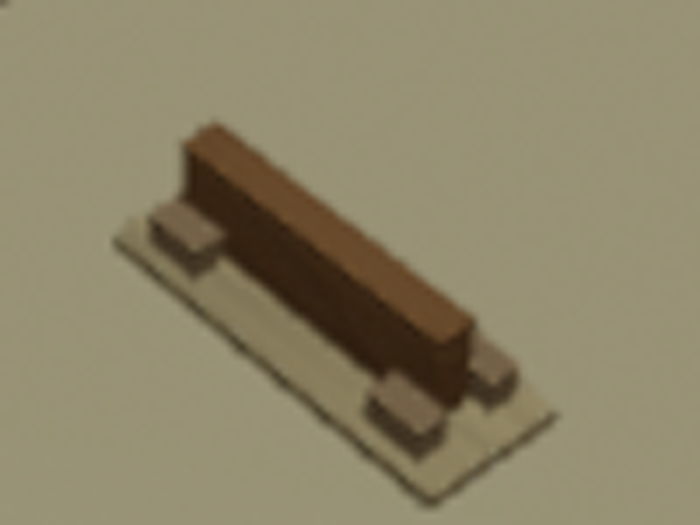

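```bash
cat >> h.py <<'E'
def rects(s,lo,hi,z,x0,y0,w,h,k=6,amin=100,show=None):
    im=cv2.resize(s["image"][y0:y0+h,x0:x0+w],None,fx=k,fy=k,interpolation=cv2.INTER_CUBIC)
    hs=cv2.cvtColor(im,cv2.COLOR_RGB2HSV)
    m=cv2.inRange(hs,np.array(lo),np.array(hi))
    m=cv2.morphologyEx(m,cv2.MORPH_OPEN,np.ones((7,7)))
    m=cv2.morphologyEx(m,cv2.MORPH_CLOSE,np.ones((7,7)))
    if show: cv2.imwrite(f"pics/{show}.png",m)
    out=[]
    for c in cv2.findContours(m,cv2.RETR_EXTERNAL,cv2.CHAIN_APPROX_NONE)[0]:
        if cv2.contourArea(c)/k/k<amin: continue
        px=(c[:,0,:]+.5)/k-.5+[x0,y0]
        P=ray(s,px,z)[:,:2].astype(np.float32)
        r=cv2.minAreaRect(P*1000)
        out.append((np.array(r[0])/1000,r[1],r[2],P))
    return out
E
python3 - <<'E'
from h import *
t=snap("top")
for p in [(216,210),(240,210),(230,180),(226,210),(260,230),(320,205),(345,210),(350,203),(300,150),(204,200)]:
    print(p, cv2.cvtColor(t["image"][p[1]:p[1]+1,p[0]:p[0]+1],cv2.COLOR_RGB2HSV)[0,0])
E
```

```text
(216, 210) [ 14 142  70]
(240, 210) [ 15 155  66]
(230, 180) [  7 109  42]
(226, 210) [20 93 85]
(260, 230) [ 22  89 103]
(320, 205) [19 94 87]
(345, 210) [ 16 160  75]
(350, 203) [ 22  93 102]
(300, 150) [ 34  46 116]
(204, 200) [  8 113  43]
```

```bash
python3 - <<'E'
from h import *
t=snap("top")
def pr(l,R):
    for c,w,a,P in R: print(l,c.round(4),np.round(w,1),round(a,2))
pr("staves",rects(t,(9,122,45),(18,255,110),.035,190,170,90,80,show="m1"))
pr("rackst",rects(t,(9,122,45),(18,255,110),.058,305,190,75,40,show="m2"))
pr("rails",rects(t,(0,80,20),(12,255,54),.037,190,165,90,80,show="m3"))
# board: everything with sat>68 (bench sat 46)
pr("board",rects(t,(0,69,0),(40,255,255),.015,190,165,90,90,show="m4"))
pr("rack",rects(t,(0,69,0),(40,255,255),.010,305,190,75,40))
E
```

```text
staves [0.5659 0.1402] [ 46.  146.2] 86.64
staves [0.5684 0.2295] [ 46.9 146.3] 84.53
rackst [ 0.5665 -0.1939] [146.8  20.5] 89.58
board [0.5806 0.1752] [237.1 219.3] 86.25
rack [ 0.5677 -0.1995] [ 68.5 187. ] 0.81
```

```bash
python3 - <<'E'
from h import *
t=snap("top"); s=snap("side")
def q(c,x,y,k,x0,y0,z): return ray(c,[(x+.5)/k-.5+x0,(y+.5)/k-.5+y0],z)[0,:2]
# board-frame coords : fence outer corner (.11,.1175), fence right outer (.11,-.1175) ,near left(-.11,.1175), near right (-.11,-.1175)
T=[((90,67),.037,(.11,.1175)),((361,76),.037,(.11,-.1175)),((82,317),.015,(-.11,.1175)),((353,330),.015,(-.11,-.1175)),((82,226),.037,(-.03,.1175))]
S=[((445,84),.037,(.11,.1175)),((706,298),.037,(.11,-.1175)),((82,265),.015,(-.11,.1175)),((316,515),.015,(-.11,-.1175)),((221,174),.037,(-.03,.1175))]
def fit(A,B):
    A=np.array(A);B=np.array(B);a=A-A.mean(0);b=B-B.mean(0)
    th=np.arctan2((a[:,0]*b[:,1]-a[:,1]*b[:,0]).sum(),(a*b).sum())
    R=np.array([[np.cos(th),-np.sin(th)],[np.sin(th),np.cos(th)]])
    o=B.mean(0)-R@A.mean(0)
    return o.round(4),np.degrees(th).round(2),((B-o-A@R.T)*1000).round(1).tolist()
print("top",fit([x[2] for x in T],[q(t,*x[0],4,180,160,x[1]) for x in T]))
print("side",fit([x[2] for x in S],[q(s,*x[0],7,190,140,x[1]) for x in S]))
# staves side top faces z=.035: corners order near-left, near-right(front), far-right, far-left
st=[(-.075,.024),(-.075,-.024),(.075,-.024),(.075,.024)]
A=[(148,256),(192,303),(455,198),(410,152)]
B=[(243,345),(293,395),(557,279),(508,232)]
for l,C in(("A",A),("B",B)): print("side",l,fit(st,[q(s,*c,7,190,140,.035) for c in C]))
A=[(120,297),(178,299),(190,128),(133,126)]
B=[(229,298),(286,300),(290,129),(235,127)]
for l,C in(("A",A),("B",B)): print("top",l,fit(st,[q(t,*c,4,180,160,.035) for c in C]))
# rack stave top edges z=.058 : (+x,+y),( -x,+y),(-x,-y),(+x,-y)
sc=[(.01,.075),(-.01,.075),(-.01,-.075),(.01,-.075)]
C=[(216,122),(184,146),(445,345),(475,322)]
print("side C",fit(sc,[q(s,*c,7,270,200,.058) for c in C]))
C=[(562,191),(562,214),(744,212),(744,189)]
print("top C",fit(sc,[q(t,*c,4,180,160,.058) for c in C]))
print("rack side",[q(s,*c,7,270,200,.010) for c in [(114,240),(430,500),(558,413)]])
E
```

```text
top (array([0.5803, 0.1725]), np.float64(-3.61), [[-2.5, -0.1], [-1.4, 1.3], [2.7, -0.6], [0.7, -0.1], [0.4, -0.5]])
side (array([0.5781, 0.1684]), np.float64(-3.35), [[-1.7, 0.7], [-2.6, 3.2], [1.6, -2.0], [0.3, 0.8], [2.4, -2.8]])
side A (array([0.5662, 0.2224]), np.float64(-3.69), [[0.8, -1.1], [0.2, 0.4], [-2.2, 0.3], [1.1, 0.4]])
side B (array([0.5637, 0.1339]), np.float64(-2.84), [[1.1, -1.2], [0.9, 0.6], [-2.3, 1.2], [0.4, -0.6]])
top A (array([0.5685, 0.2285]), np.float64(-4.8), [[0.9, 0.9], [2.0, -0.8], [-0.9, -0.7], [-2.0, 0.5]])
top B (array([0.5655, 0.1387]), np.float64(-2.74), [[1.9, 0.2], [1.4, -0.5], [-1.9, 0.5], [-1.3, -0.2]])
side C (array([ 0.5664, -0.1972]), np.float64(1.01), [[0.0, 0.6], [0.2, -1.7], [1.2, 0.1], [-1.5, 1.0]])
top C (array([ 0.5658, -0.1951]), np.float64(-0.79), [[-0.3, 1.5], [0.3, 1.8], [0.3, -1.4], [-0.3, -1.8]])
rack side [array([ 0.52917176, -0.11018599]), array([ 0.53235603, -0.29598549]), array([ 0.60197591, -0.29619758])]
```

```bash
cat >> h.py <<'E'
BO=np.array([.579,.171]); BY=-3.5
def b2w(x,y):
    a=np.radians(BY); return BO+np.array([np.cos(a)*x-np.sin(a)*y,np.sin(a)*x+np.cos(a)*y])
def w2b(p):
    a=np.radians(-BY); d=np.asarray(p)[:2]-BO; return np.array([np.cos(a)*d[0]-np.sin(a)*d[1],np.sin(a)*d[0]+np.cos(a)*d[1]])
def go(xyz,yaw,o=None):
    o=o or observe(); R=Ro.from_euler("xyz",o["tool_rot"],degrees=True)
    T=Ro.from_euler("xyz",[180,0,yaw],degrees=True)
    d=R.inv().apply(np.array(xyz)-o["tcp_pos"]); r=(R.inv()*T).as_rotvec()
    print("t",round(o["t"],2),"tcp",o["tcp_pos"].round(4),"rot",o["tool_rot"].round(2),"F",o["wrist_force"].round(1),"op",round(o["opening"],3),"| dp",d.round(4),"turn",r.round(4))
E
python3 -c "
from h import *
p=b2w(-.0135,.0095);print(p);go([*p,.12],86.5)"
```

```text
[0.56610514 0.18130644]
t 0.4 tcp [0.2333 0.5254 0.2311] rot [-179.98   -0.    156.06] F [-0.2  0.1  0.2] op 0.997 | dp [-0.4438 -0.1794  0.1112] turn [-3.0000e-04  2.0000e-04  1.2141e+00]
```

Request:
{"op": "jog_arm", "data": {"increments": [{"hand":0.0854,"dp":[-0.444,-0.179,0.05],"turn":[0,0,1.214]},{"hand":0.0854,"dp":[-0.444,-0.179,0.05],"turn":[0,0,1.214]},{"hand":0.0854,"dp":[-0.444,-0.179,0.05],"turn":[0,0,1.214]},{"hand":0.0854,"dp":[-0.444,-0.179,0.05],"turn":[0,0,1.214]},{"hand":0.0854,"dp":[-0.444,-0.179,0.05],"turn":[0,0,1.214]},{"hand":0.0854,"dp":[-0.444,-0.179,0.05],"turn":[0,0,1.214]},{"hand":0.0854,"dp":[-0.444,-0.179,0.05],"turn":[0,0,1.214]},{"hand":0.0854,"dp":[-0.444,-0.179,0.05],"turn":[0,0,1.214]},{"hand":0.0854,"dp":[-0.444,-0.179,0.05],"turn":[0,0,1.214]},{"hand":0.0854,"dp":[-0.444,-0.179,0.05],"turn":[0,0,1.214]}]}}

```text
t: 1.23
tcp_pos: [0.523, 0.2262, 0.188]
tool_rot: [180.0, -0.0, 86.2]
wrist_force: [1.1, -0.8, 0.5]
opening: 1.001
```

```bash
python3 -c "
from h import *
p=b2w(-.0135,.0095);go([*p,.10],86.5)"
```

```text
t 1.23 tcp [0.523  0.2262 0.188 ] rot [ 1.7998e+02 -2.0000e-02  8.6160e+01] F [ 1.1 -0.8  0.5] op 1.001 | dp [-0.042  0.046  0.088] turn [ 0.0004 -0.0003 -0.006 ]
```

Request:
{"op": "jog_arm", "data": {"increments": [{"hand":0.0854,"dp":[-0.02,0.02,0.04],"turn":[0,0,0]},{"hand":0.0854,"dp":[-0.03,0.035,0.08],"turn":[0,0,0]},{"hand":0.0854,"dp":[-0.03,0.035,0.08],"turn":[0,0,0]},{"hand":0.0854,"dp":[-0.03,0.035,0.08],"turn":[0,0,0]}]}}

```text
t: 1.57
tcp_pos: [0.5532, 0.1942, 0.1048]
tool_rot: [-179.6, 0.1, 86.4]
wrist_force: [-0.2, -0.1, 0.2]
opening: 0.999
```

```bash
python3 -c "
from h import *
p=b2w(-.0135,.0095);go([*p,.04],86.5)
s=snap('side');t=snap('top');crop(s,190,140,110,80,7,'s3');crop(t,190,160,100,90,6,'t3')
go([*p,.04],86.5)"
```

```text
t 1.57 tcp [0.5532 0.1942 0.1048] rot [-1.7961e+02  1.3000e-01  8.6370e+01] F [-0.2 -0.1  0.2] op 0.999 | dp [-0.0119  0.0141  0.0647] turn [-0.0068  0.0022 -0.0023]
t 1.67 tcp [0.5545 0.1964 0.1084] rot [-1.7995e+02 -2.0000e-02  8.6500e+01] F [ 0.6 -0.   0.9] op 1.004 | dp [-0.0144  0.0126  0.0684] turn [-0.0009 -0.0003 -0.0001]
```

View pics/s3.png

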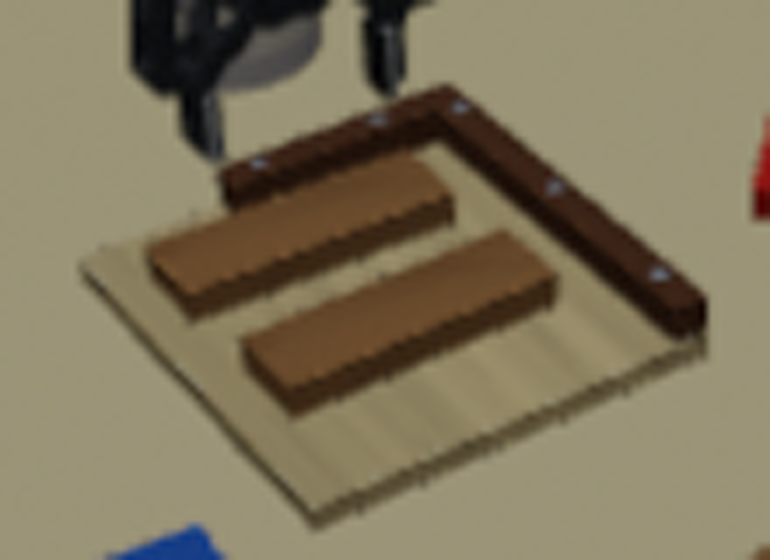

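View pics/t3.png

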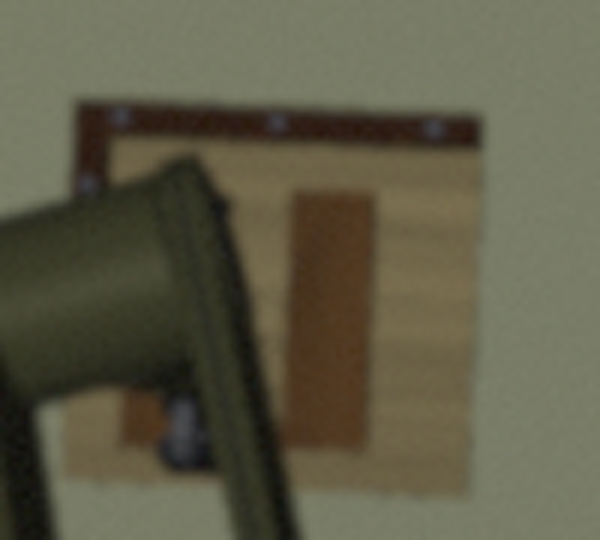

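Request:
{"op": "jog_arm", "data": {"increments": [{"hand":0.0854,"dp":[-0.0145,0.0125,0.03],"turn":[0,0,0]},{"hand":0.0854,"dp":[-0.0145,0.0125,0.066],"turn":[0,0,0]},{"hand":0.0854,"dp":[-0.0145,0.0125,0.066],"turn":[0,0,0]}]}}

```text
t: 1.92
tcp_pos: [0.5634, 0.1809, 0.0393]
tool_rot: [-179.7, 0.1, 86.6]
wrist_force: [-2.5, -0.7, -0.3]
opening: 0.992
```

```bash
python3 -c "
from h import *
p=b2w(-.0135,.0095);
s=snap('side');crop(s,190,140,110,80,7,'s4')
go([*p,.012],86.5)
o=observe()['tcp_pos'];print(proj(s,o)[0],(proj(s,o)[0]-[190,140])*7)
"
```

```text
t 1.97 tcp [0.5638 0.1814 0.0413] rot [-1.7972e+02  6.0000e-02  8.6570e+01] F [-0.4 -0.3 -0.4] op 0.997 | dp [0.0001 0.0024 0.0293] turn [-0.0049  0.0011  0.0013]
[238.99629479 175.97365774] [342.9740635  251.81560419]
```

View pics/s4.png

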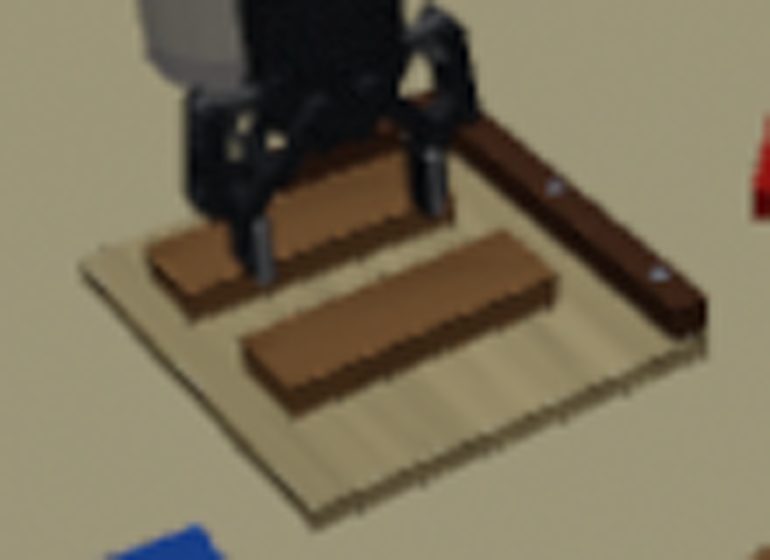

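```bash
python3 -c "
from h import *
s=snap('side')
for px in [(265,280),(435,213),(250,283),(420,215)]: print(ray(s,[(px[0]+.5)/7-.5+190,(px[1]+.5)/7-.5+140],.054))
go([.566,.1805,.012],86.5)
"
```

```text
[[0.51425212 0.1739108  0.054     ]]
[[0.60725006 0.16698135 0.054     ]]
[[0.50755239 0.17643921 0.054     ]]
[[0.60070661 0.17028006 0.054     ]]
t 2.02 tcp [0.5654 0.1818 0.043 ] rot [-179.93    0.     86.59] F [-0.6  0.2 -0.1] op 0.993 | dp [-0.0013  0.0007  0.031 ] turn [-0.0013  0.      0.0015]
```

Request:
{"op": "jog_arm", "data": {"increments": [{"hand":0.0854,"dp":[0,0,0.02],"turn":[0,0,0]},{"hand":0.0854,"dp":[0,0,0.033],"turn":[0,0,0]},{"hand":0.0854,"dp":[0,0,0.033],"turn":[0,0,0]},{"hand":0.0854,"dp":[0.003,0,0.033],"turn":[0,0,0]},{"hand":0.0854,"dp":[0.006,0,0.033],"turn":[0,0,0]},{"hand":0.0854,"dp":[0.009,0,0.033],"turn":[0,0,0]},{"hand":0.0854,"dp":[0.012,0,0.033],"turn":[0,0,0]},{"hand":0.0854,"dp":[0.015,0,0.033],"turn":[0,0,0]}]}}

```text
t: 2.68
tcp_pos: [0.568, 0.1963, 0.0101]
tool_rot: [179.9, -0.0, 86.5]
wrist_force: [-0.1, 0.5, -0.4]
opening: 0.998
```

```bash
python3 -c "
from h import *
s=snap('side');crop(s,190,140,110,80,7,'s5')
go([.566,.1805,.012],86.5)
"
```

```text
t 2.73 tcp [0.568  0.1967 0.0098] rot [ 1.7991e+02 -5.0000e-02  8.6520e+01] F [-0.3  0.3  0.5] op 1.001 | dp [-0.0163 -0.001  -0.0022] turn [ 0.0015 -0.0008  0.0004]
```

View pics/s5.png

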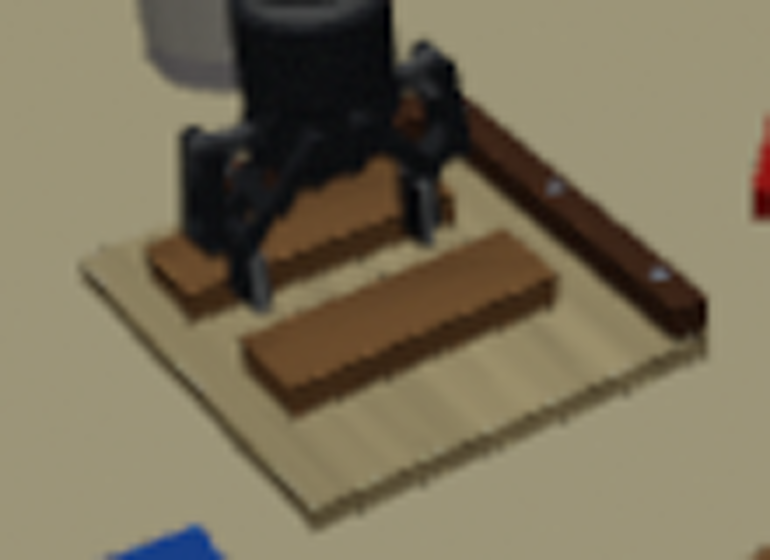

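Request:
{"op": "jog_arm", "data": {"increments": [{"hand":0.0854,"dp":[0.002,0,0],"turn":[0,0,0]},{"hand":0.0854,"dp":[0.004,0,0],"turn":[0,0,0]},{"hand":0.0854,"dp":[0.006,0,0],"turn":[0,0,0]},{"hand":0.0854,"dp":[0.008,0,0],"turn":[0,0,0]},{"hand":0.0854,"dp":[0.01,0,0],"turn":[0,0,0]}]}}

```text
t: 3.15
tcp_pos: [0.5679, 0.2055, 0.009]
tool_rot: [-180.0, 0.0, 86.5]
wrist_force: [-0.5, -1.3, 1.4]
opening: 1.003
```

```bash
python3 -c "
from h import *
s=snap('side');crop(s,190,140,110,80,7,'s6')
go([.566,.1805,.012],86.5); print(w2b(observe()['tcp_pos']))
"
```

```text
t 3.2 tcp [0.5679 0.2059 0.009 ] rot [-179.99   -0.     86.51] F [ 0.2 -0.4  1.2] op 0.999 | dp [-0.0255 -0.0004 -0.003 ] turn [-0.0002 -0.      0.0001]
[-0.01317828  0.03417545]
```

View pics/s6.png

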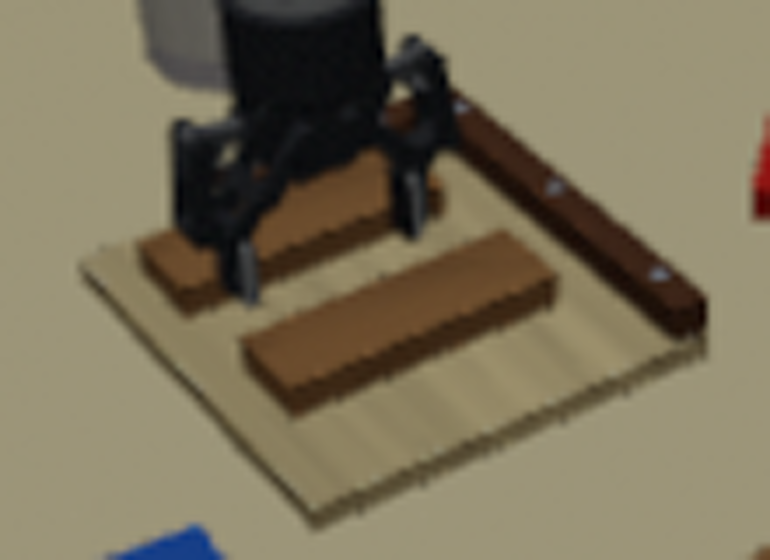

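Request:
{"op": "jog_arm", "data": {"increments": [{"hand":0.0854,"dp":[0.002,0,0],"turn":[0,0,0]},{"hand":0.0854,"dp":[0.0035,0,0],"turn":[0,0,0]},{"hand":0.0854,"dp":[0.005,0,0],"turn":[0,0,0]},{"hand":0.0854,"dp":[0.006,0,0],"turn":[0,0,0]},{"hand":0.0854,"dp":[0.007,0,0],"turn":[0,0,0]},{"hand":0.0854,"dp":[0.008,0,0],"turn":[0,0,0]},{"hand":0.0854,"dp":[0.009,0,0],"turn":[0,0,0]}]}}

```text
t: 3.78
tcp_pos: [0.5684, 0.2147, 0.0089]
tool_rot: [-180.0, -0.0, 86.5]
wrist_force: [-0.7, -0.4, -0.1]
opening: 0.996
```

```bash
python3 -c "
from h import *
s=snap('side');crop(s,190,140,110,80,7,'s7')
go([.566,.1805,.012],86.5); print(w2b(observe()['tcp_pos']))
"
```

```text
t 3.83 tcp [0.5685 0.2149 0.0089] rot [-1.800e+02 -1.000e-02  8.651e+01] F [0.1 0.2 0. ] op 0.999 | dp [-0.0345 -0.0004 -0.0031] turn [-0.0001 -0.0002  0.0001]
[-0.01317711  0.04321273]
```

View pics/s7.png

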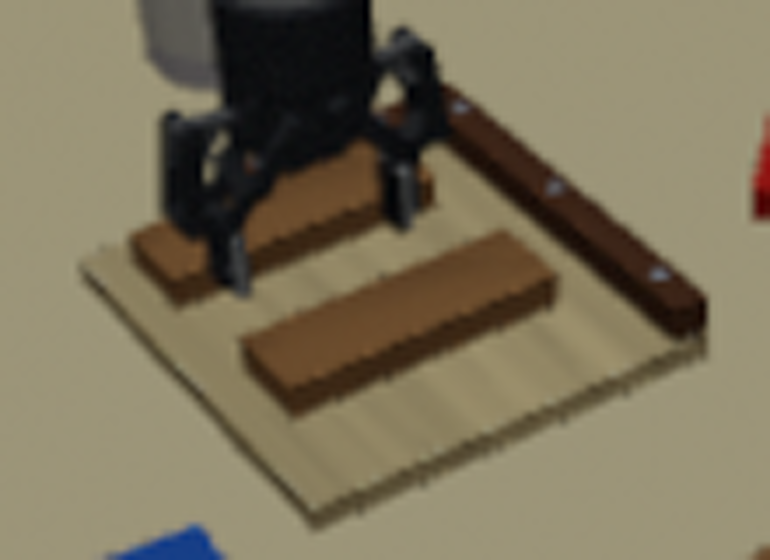

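Request:
{"op": "jog_arm", "data": {"increments": [{"hand":0.0854,"dp":[0.001,0,0],"turn":[0,0,0]},{"hand":0.0854,"dp":[0.002,0,0],"turn":[0,0,0]},{"hand":0.0854,"dp":[0.003,0,0],"turn":[0,0,0]},{"hand":0.0854,"dp":[0.004,0,0],"turn":[0,0,0]}]}}

```text
t: 4.17
tcp_pos: [0.5681, 0.2155, 0.009]
tool_rot: [-179.9, 0.3, 86.5]
wrist_force: [0.3, -14.9, 3.1]
opening: 1.003
```

```bash
python3 -c "
from h import *
s=snap('side');crop(s,190,140,110,80,7,'s8')
go([.566,.1805,.012],86.5); print(w2b(observe()['tcp_pos']))
"
```

```text
t 4.22 tcp [0.5681 0.2154 0.009 ] rot [-179.92    0.28   86.5 ] F [  0.2 -11.7   3. ] op 0.999 | dp [-0.035  -0.     -0.0028] turn [-0.0014  0.0049 -0.0001]
[-0.01355411  0.04364111]
```

View pics/s8.png

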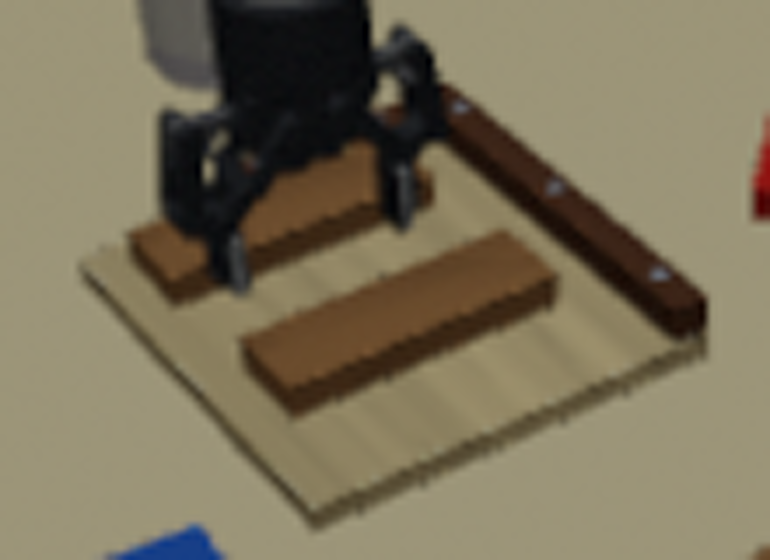

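Request:
{"op": "jog_arm", "data": {"increments": [{"hand":0.0854,"dp":[-0.012,0,0],"turn":[0,0,0]},{"hand":0.0854,"dp":[-0.015,0,-0.02],"turn":[0,0,0]},{"hand":0.06,"dp":[-0.015,-0.02,-0.055],"turn":[0,0,0]},{"hand":0.0,"dp":[0.01,-0.05,-0.06],"turn":[0,0,0]},{"hand":0.0,"dp":[0.03,-0.08,-0.06],"turn":[0,0,0]},{"hand":0.0,"dp":[0.03,-0.107,-0.06],"turn":[0,0,0]},{"hand":0.0,"dp":[0.03,-0.107,-0.055],"turn":[0,0,0]},{"hand":0.0,"dp":[0.03,-0.107,-0.055],"turn":[0,0,0]}]}}

```text
t: 4.88
tcp_pos: [0.4616, 0.2551, 0.0637]
tool_rot: [-179.9, 0.0, 86.6]
wrist_force: [1.4, -0.4, 0.7]
opening: 0.144
```

```bash
python3 -c "
from h import *
s=snap('side');crop(s,190,140,110,80,7,'s9');
o=observe()['tcp_pos'];print((proj(s,o)[0]-[190,140])*7)
go([.466,.255,.022],86.5); print(w2b(observe()['tcp_pos']))
"
```

```text
[ 76.68203272 222.65802009]
t 4.93 tcp [0.4635 0.2552 0.064 ] rot [ 1.7999e+02 -2.0000e-02  8.6560e+01] F [-0.3 -0.8 -0.1] op 0.053 | dp [-0.0001  0.0025  0.042 ] turn [ 0.0002 -0.0004  0.0011]
[-0.12045508  0.07703668]
```

View pics/s9.png

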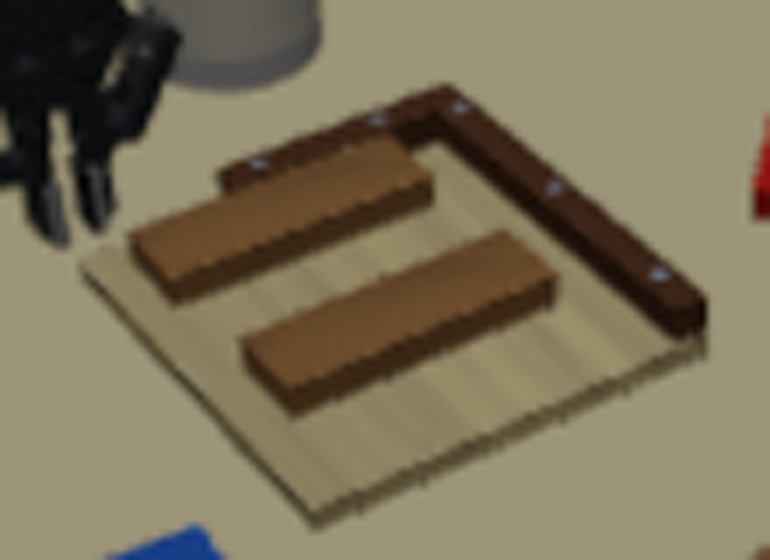

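Request:
{"op": "jog_arm", "data": {"increments": [{"hand":0.0,"dp":[0,0,0.035],"turn":[0,0,0]},{"hand":0.0,"dp":[0,0,0.042],"turn":[0,0,0]},{"hand":0.0,"dp":[0,0.004,0.042],"turn":[0,0,0]},{"hand":0.0,"dp":[0,0.008,0.042],"turn":[0,0,0]},{"hand":0.0,"dp":[0,0.012,0.042],"turn":[0,0,0]},{"hand":0.0,"dp":[0,0.015,0.042],"turn":[0,0,0]},{"hand":0.0,"dp":[0,0.018,0.042],"turn":[0,0,0]},{"hand":0.0,"dp":[0,0.021,0.042],"turn":[0,0,0]},{"hand":0.0,"dp":[0,0.024,0.042],"turn":[0,0,0]},{"hand":0.0,"dp":[0,0.027,0.042],"turn":[0,0,0]}]}}

```text
t: 5.77
tcp_pos: [0.4905, 0.2533, 0.0223]
tool_rot: [-180.0, 0.0, 86.5]
wrist_force: [-1.4, 0.3, 1.5]
opening: 0.0
```

```bash
python3 -c "
from h import *
s=snap('side');crop(s,190,140,110,80,7,'s10');
go([.466,.255,.022],86.5); print(w2b(observe()['tcp_pos']))
"
```

```text
t 5.82 tcp [0.4916 0.2534 0.0223] rot [ 1.7995e+02 -2.0000e-02  8.6510e+01] F [ 1.   0.1 -0.1] op 0.0 | dp [-0.     -0.0256  0.0003] turn [ 0.0008 -0.0003  0.0001]
[-0.09230937  0.0769579 ]
```

View pics/s10.png

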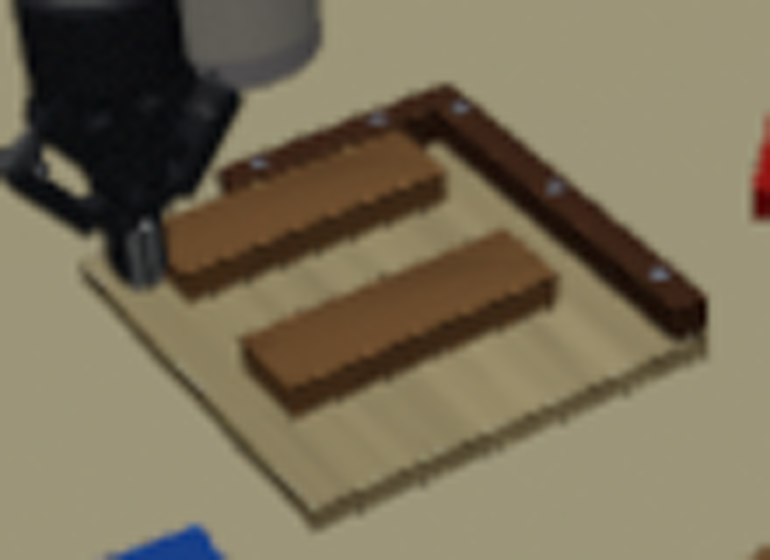

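Request:
{"op": "jog_arm", "data": {"increments": [{"hand":0.0,"dp":[0,0.003,0],"turn":[0,0,0]},{"hand":0.0,"dp":[0,0.006,0],"turn":[0,0,0]},{"hand":0.0,"dp":[0,0.009,0],"turn":[0,0,0]},{"hand":0.0,"dp":[0,0.011,0],"turn":[0,0,0]},{"hand":0.0,"dp":[0,0.0125,0],"turn":[0,0,0]},{"hand":0.0,"dp":[0,0.0135,0],"turn":[0,0,0]},{"hand":0.0,"dp":[0,0.0145,0],"turn":[0,0,0]},{"hand":0.0,"dp":[0,0.0155,0],"turn":[0,0,0]}]}}

```text
t: 6.48
tcp_pos: [0.5061, 0.2524, 0.022]
tool_rot: [-180.0, 0.0, 86.5]
wrist_force: [-1.8, -0.2, 1.5]
opening: -0.003
```

```bash
python3 -c "
from h import *
s=snap('side');crop(s,190,140,110,80,7,'s11');
go([.466,.255,.022],86.5); print(w2b(observe()['tcp_pos']))
"
```

```text
t 6.53 tcp [0.5065 0.2525 0.022 ] rot [179.98  -0.    86.51] F [-0.1  0.   0.6] op -0.003 | dp [ 0.0001 -0.0406  0.    ] turn [ 0.0003 -0.0001  0.0001]
[-0.07732377  0.07689024]
```

View pics/s11.png

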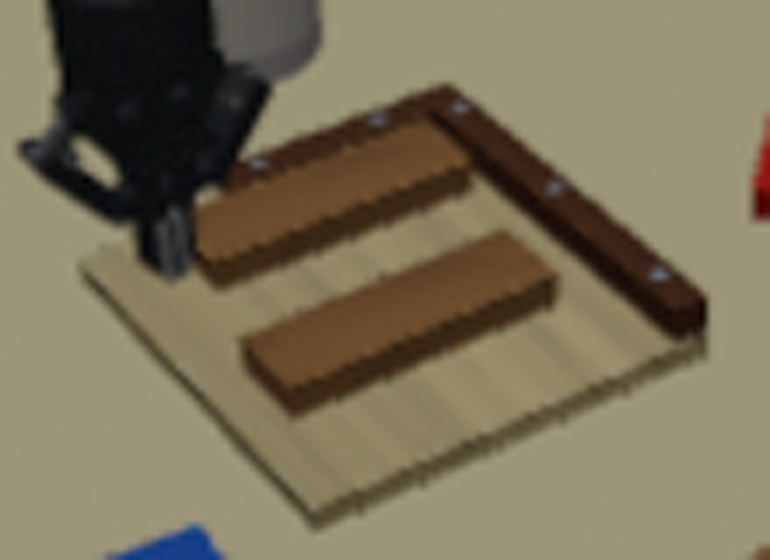

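Request:
{"op": "jog_arm", "data": {"increments": [{"hand":0.0,"dp":[0,0.0015,0],"turn":[0,0,0]},{"hand":0.0,"dp":[0,0.0025,0],"turn":[0,0,0]},{"hand":0.0,"dp":[0,0.0035,0],"turn":[0,0,0]},{"hand":0.0,"dp":[0,0.0045,0],"turn":[0,0,0]},{"hand":0.0,"dp":[0,0.0055,0],"turn":[0,0,0]}]}}

```text
t: 6.95
tcp_pos: [0.5119, 0.2521, 0.022]
tool_rot: [180.0, -0.0, 86.5]
wrist_force: [-1.1, 0.2, 0.6]
opening: -0.002
```

Request:
{"op": "jog_arm", "data": {"increments": [{"hand":0.0,"dp":[0,0.001,0],"turn":[0,0,0]},{"hand":0.0,"dp":[0,0.002,0],"turn":[0,0,0]},{"hand":0.0,"dp":[0,0.003,0],"turn":[0,0,0]},{"hand":0.0,"dp":[0,0.004,0],"turn":[0,0,0]}]}}

```text
t: 7.28
tcp_pos: [0.514, 0.2519, 0.0219]
tool_rot: [-179.8, 0.0, 86.5]
wrist_force: [-6.9, 3.7, 4.4]
opening: -0.003
```

```bash
python3 -c "
from h import *
print(w2b([.5141,.2519]))
go([*b2w(-.012,-.084),.06],86.5)
"
```

```text
[-0.06971778  0.07678705]
t 7.28 tcp [0.514  0.2519 0.0219] rot [-1.7981e+02  2.0000e-02  8.6480e+01] F [-6.9  3.7  4.4] op -0.003 | dp [-0.1608  0.0578 -0.0382] turn [-0.0033  0.0003 -0.0004]
```

Request:
{"op": "jog_arm", "data": {"increments": [{"hand":0.0,"dp":[0,-0.012,0],"turn":[0,0,0]},{"hand":0.0,"dp":[0,-0.012,-0.035],"turn":[0,0,0]},{"hand":0.0854,"dp":[-0.03,0.01,-0.05],"turn":[0,0,0]},{"hand":0.0854,"dp":[-0.07,0.03,-0.05],"turn":[0,0,0]},{"hand":0.0854,"dp":[-0.11,0.05,-0.05],"turn":[0,0,0]},{"hand":0.0854,"dp":[-0.15,0.056,-0.05],"turn":[0,0,0]},{"hand":0.0854,"dp":[-0.161,0.056,-0.04],"turn":[0,0,0]},{"hand":0.0854,"dp":[-0.161,0.056,-0.01],"turn":[0,0,0]},{"hand":0.0854,"dp":[-0.161,0.056,-0.01],"turn":[0,0,0]}]}}

```text
t: 8.03
tcp_pos: [0.5591, 0.0858, 0.0288]
tool_rot: [-179.7, 0.1, 86.3]
wrist_force: [-1.5, 0.3, -0.2]
opening: 0.975
```

```bash
python3 -c "
from h import *
s=snap('side');crop(s,190,140,110,80,7,'s12');t=snap('top');crop(t,190,160,100,90,6,'t12')
go([*b2w(-.012,-.084),.009],86.5); print(w2b(observe()['tcp_pos']))
"
```

```text
t 8.13 tcp [0.5605 0.0876 0.0313] rot [-1.7985e+02  2.0000e-02  8.6490e+01] F [ 0.6 -0.6  0.7] op 1.002 | dp [0.0004 0.0014 0.0223] turn [-0.0027  0.0004 -0.0002]
[-0.01335722 -0.08436193]
```

View pics/s12.png

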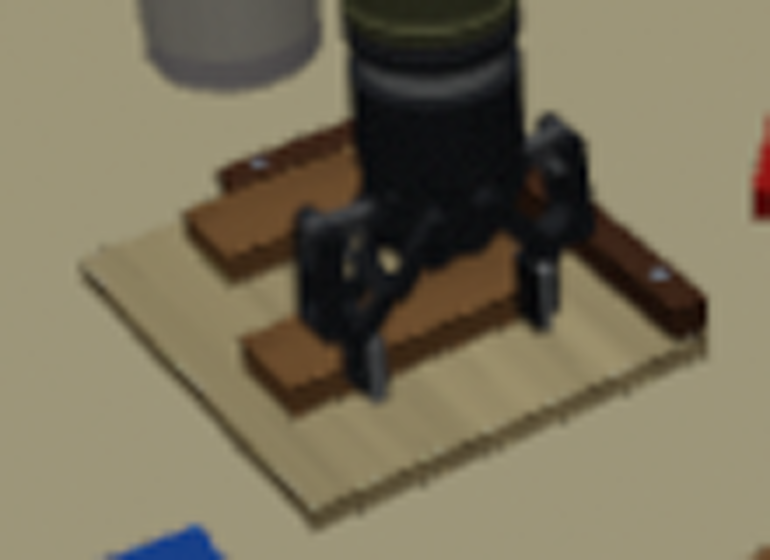

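View pics/t12.png

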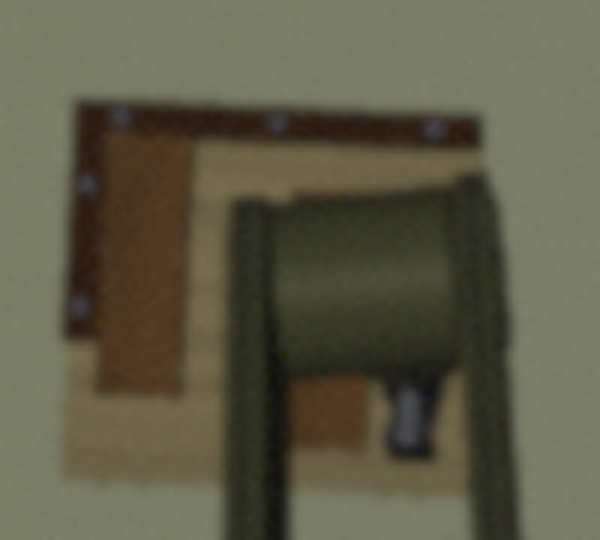

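Request:
{"op": "jog_arm", "data": {"increments": [{"hand":0.0854,"dp":[0,0,0.022],"turn":[0,0,0]},{"hand":0.0854,"dp":[0.004,0,0.022],"turn":[0,0,0]},{"hand":0.0854,"dp":[0.008,0,0.022],"turn":[0,0,0]},{"hand":0.0854,"dp":[0.012,0,0.022],"turn":[0,0,0]},{"hand":0.0854,"dp":[0.016,0,0.022],"turn":[0,0,0]},{"hand":0.0854,"dp":[0.02,0,0.022],"turn":[0,0,0]},{"hand":0.0854,"dp":[0.024,0,0.022],"turn":[0,0,0]},{"hand":0.0854,"dp":[0.028,0,0.022],"turn":[0,0,0]},{"hand":0.0854,"dp":[0.032,0,0.022],"turn":[0,0,0]},{"hand":0.0854,"dp":[0.036,0,0.022],"turn":[0,0,0]}]}}

```text
t: 8.97
tcp_pos: [0.5641, 0.124, 0.0103]
tool_rot: [180.0, 0.0, 86.5]
wrist_force: [-0.2, -1.0, 0.9]
opening: 1.0
```

```bash
python3 -c "
from h import *
s=snap('side');crop(s,190,140,110,80,7,'s13')
go([*b2w(-.012,-.0044),.009],86.5); print(w2b(observe()['tcp_pos']))
"
```

```text
t 9.02 tcp [0.5642 0.1247 0.0102] rot [ 1.7998e+02 -3.0000e-02  8.6510e+01] F [-0.6  1.   0.4] op 1.0 | dp [ 0.0427 -0.      0.0012] turn [ 0.0004 -0.0005  0.0002]
[-0.01198542 -0.04711868]
```

View pics/s13.png

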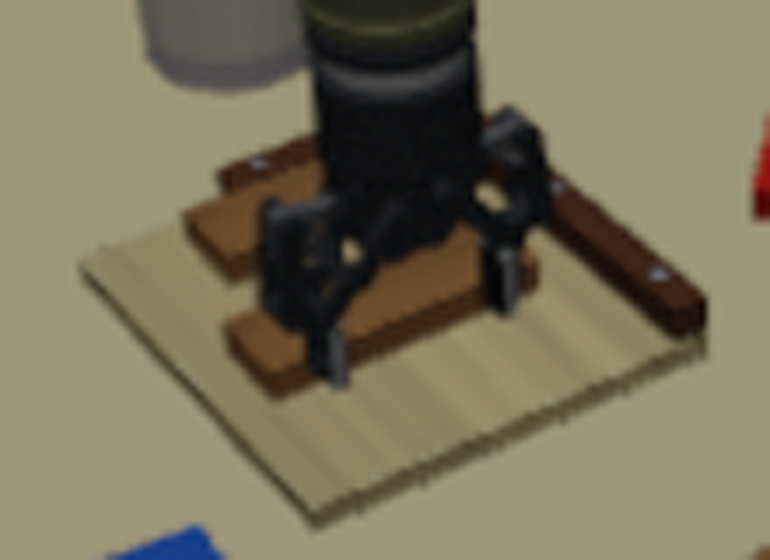

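Request:
{"op": "jog_arm", "data": {"increments": [{"hand":0.0854,"dp":[0.004,0,0],"turn":[0,0,0]},{"hand":0.0854,"dp":[0.008,0,0],"turn":[0,0,0]},{"hand":0.0854,"dp":[0.012,0,0],"turn":[0,0,0]},{"hand":0.0854,"dp":[0.016,0,0],"turn":[0,0,0]},{"hand":0.0854,"dp":[0.02,0,0],"turn":[0,0,0]},{"hand":0.0854,"dp":[0.024,0,0],"turn":[0,0,0]},{"hand":0.0854,"dp":[0.028,0,0],"turn":[0,0,0]},{"hand":0.0854,"dp":[0.032,0,0],"turn":[0,0,0]},{"hand":0.0854,"dp":[0.035,0,0],"turn":[0,0,0]},{"hand":0.0854,"dp":[0.0365,0,0],"turn":[0,0,0]}]}}

```text
t: 9.85
tcp_pos: [0.5662, 0.1607, 0.01]
tool_rot: [-180.0, -0.0, 86.5]
wrist_force: [0.3, -1.8, 1.3]
opening: 1.004
```

Request:
{"op": "jog_arm", "data": {"increments": [{"hand":0.0854,"dp":[0.0015,0,0],"turn":[0,0,0]},{"hand":0.0854,"dp":[0.003,0,0],"turn":[0,0,0]},{"hand":0.0854,"dp":[0.004,0,0],"turn":[0,0,0]},{"hand":0.0854,"dp":[0.005,0,0],"turn":[0,0,0]},{"hand":0.0854,"dp":[0.006,0,0],"turn":[0,0,0]},{"hand":0.0854,"dp":[0.007,0,0],"turn":[0,0,0]}]}}

```text
t: 10.35
tcp_pos: [0.5666, 0.1671, 0.01]
tool_rot: [-180.0, 0.0, 86.5]
wrist_force: [-0.1, -2.3, -0.1]
opening: 1.001
```

```bash
python3 -c "
from h import *
s=snap('side');crop(s,190,140,110,80,7,'s14')
go([*b2w(-.012,-.0044),.009],86.5); print(w2b(observe()['tcp_pos']))
"
```

```text
t 10.4 tcp [0.5665 0.1672 0.01  ] rot [-1.7999e+02  1.0000e-02  8.6500e+01] F [-0.9 -0.3  0.7] op 0.999 | dp [0.0002 0.0002 0.001 ] turn [-0.0002  0.0001 -0.    ]
[-0.01223495 -0.0045942 ]
```

View pics/s14.png

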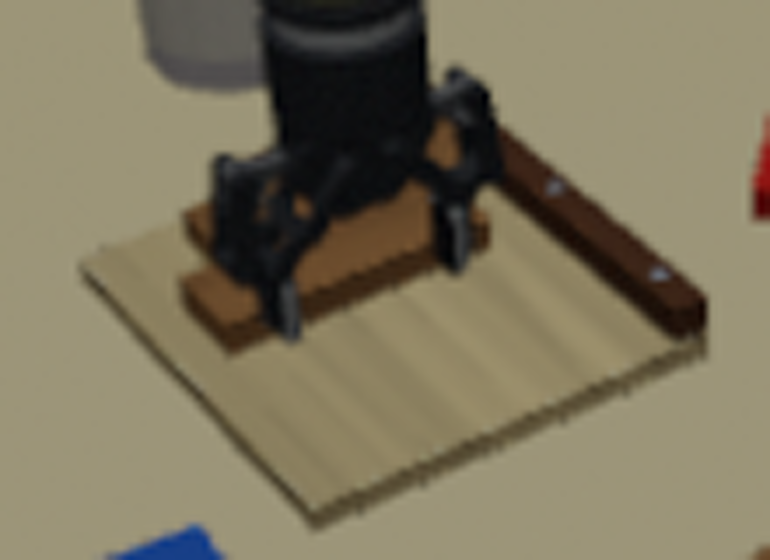

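Request:
{"op": "jog_arm", "data": {"increments": [{"hand":0.0854,"dp":[0.001,0,0],"turn":[0,0,0]},{"hand":0.0854,"dp":[0.002,0,0],"turn":[0,0,0]},{"hand":0.0854,"dp":[0.003,0,0],"turn":[0,0,0]},{"hand":0.0854,"dp":[0.004,0,0],"turn":[0,0,0]}]}}

```text
t: 10.73
tcp_pos: [0.5662, 0.1675, 0.01]
tool_rot: [-179.9, 0.3, 86.5]
wrist_force: [0.7, -17.4, 3.7]
opening: 1.003
```

```bash
python3 -c "
from h import *
go([*b2w(-.115,.028),.022],86.5)
"
```

```text
t 10.73 tcp [0.5662 0.1675 0.01  ] rot [-179.93    0.31   86.51] F [  0.7 -17.4   3.7] op 1.003 | dp [ 0.0322 -0.1025 -0.012 ] turn [-0.0013  0.0054  0.0002]
```

Request:
{"op": "jog_arm", "data": {"increments": [{"hand":0.0854,"dp":[-0.014,0,0],"turn":[0,0,0]},{"hand":0.0854,"dp":[-0.016,0,-0.03],"turn":[0,0,0]},{"hand":0.04,"dp":[-0.01,-0.02,-0.06],"turn":[0,0,0]},{"hand":0.0,"dp":[0.01,-0.06,-0.06],"turn":[0,0,0]},{"hand":0.0,"dp":[0.029,-0.1,-0.06],"turn":[0,0,0]},{"hand":0.0,"dp":[0.029,-0.103,-0.055],"turn":[0,0,0]},{"hand":0.0,"dp":[0.029,-0.103,-0.03],"turn":[0,0,0]},{"hand":0.0,"dp":[0.029,-0.103,-0.012],"turn":[0,0,0]},{"hand":0.0,"dp":[0.029,-0.103,-0.012],"turn":[0,0,0]},{"hand":0.0,"dp":[0.029,-0.1,-0.012],"turn":[0,0,0]}]}}

```text
t: 11.57
tcp_pos: [0.4674, 0.2058, 0.0213]
tool_rot: [-179.8, 0.1, 86.5]
wrist_force: [0.1, 0.3, 1.2]
opening: -0.0
```

```bash
python3 -c "
from h import *
s=snap('side');crop(s,190,140,110,80,7,'s15')
go([*b2w(-.07,.028),.022],86.5); print(w2b(observe()['tcp_pos']))
"
```

```text
t 11.62 tcp [0.4698 0.2062 0.0221] rot [ 1.7998e+02 -1.0000e-02  8.6500e+01] F [0.8 0.4 0.1] op -0.001 | dp [-0.0005  0.0412  0.0001] turn [ 0.0003 -0.0002  0.0001]
[-0.11116672  0.02846326]
```

View pics/s15.png

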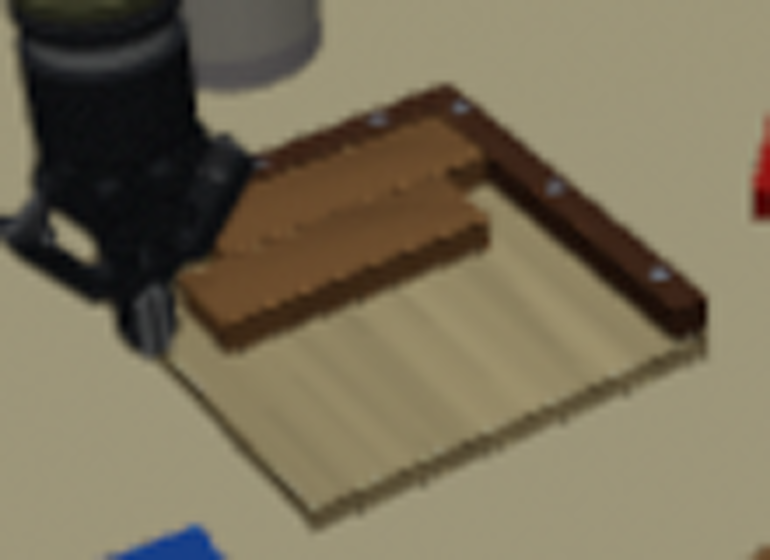

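Request:
{"op": "jog_arm", "data": {"increments": [{"hand":0.0,"dp":[0,0.004,0],"turn":[0,0,0]},{"hand":0.0,"dp":[0,0.008,0],"turn":[0,0,0]},{"hand":0.0,"dp":[0,0.012,0],"turn":[0,0,0]},{"hand":0.0,"dp":[0,0.016,0],"turn":[0,0,0]},{"hand":0.0,"dp":[0,0.02,0],"turn":[0,0,0]},{"hand":0.0,"dp":[0,0.024,0],"turn":[0,0,0]},{"hand":0.0,"dp":[0,0.028,0],"turn":[0,0,0]},{"hand":0.0,"dp":[0,0.031,0],"turn":[0,0,0]},{"hand":0.0,"dp":[0,0.034,0],"turn":[0,0,0]},{"hand":0.0,"dp":[0,0.0355,0],"turn":[0,0,0]}]}}

```text
t: 12.45
tcp_pos: [0.5049, 0.204, 0.022]
tool_rot: [180.0, -0.0, 86.5]
wrist_force: [-1.4, -0.2, -0.4]
opening: 0.004
```

Request:
{"op": "jog_arm", "data": {"increments": [{"hand":0.0,"dp":[0,0.0015,0],"turn":[0,0,0]},{"hand":0.0,"dp":[0,0.003,0],"turn":[0,0,0]},{"hand":0.0,"dp":[0,0.004,0],"turn":[0,0,0]},{"hand":0.0,"dp":[0,0.005,0],"turn":[0,0,0]},{"hand":0.0,"dp":[0,0.006,0],"turn":[0,0,0]},{"hand":0.0,"dp":[0,0.007,0],"turn":[0,0,0]}]}}

```text
t: 12.95
tcp_pos: [0.5106, 0.2036, 0.0219]
tool_rot: [-179.9, 0.0, 86.5]
wrist_force: [-3.9, 2.4, 2.1]
opening: -0.002
```

```bash
python3 -c "
from h import *
s=snap('side');crop(s,190,140,110,80,7,'s16')
go([*b2w(-.07,.028),.022],86.5); print(w2b(observe()['tcp_pos']))
"
```

```text
t 13.0 tcp [0.5106 0.2036 0.0219] rot [-1.7991e+02  1.0000e-02  8.6490e+01] F [-2.5  1.1  1.8] op -0.002 | dp [-0.0003  0.0003 -0.0001] turn [-0.0016  0.0001 -0.0002]
[-0.07028993  0.02834778]
```

View pics/s16.png

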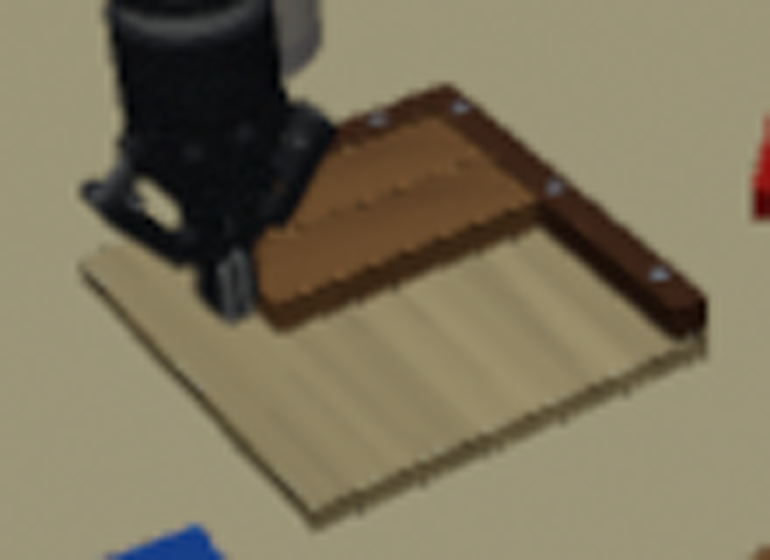

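Request:
{"op": "jog_arm", "data": {"increments": [{"hand":0.0,"dp":[0,0.001,0],"turn":[0,0,0]},{"hand":0.0,"dp":[0,0.0015,0],"turn":[0,0,0]},{"hand":0.0,"dp":[0,0.0015,0],"turn":[0,0,0]}]}}

```text
t: 13.25
tcp_pos: [0.5107, 0.2035, 0.0219]
tool_rot: [-179.8, 0.0, 86.5]
wrist_force: [-5.8, 2.4, 4.0]
opening: 0.001
```

```bash
python3 -c "
from h import *
print(w2b(observe()['tcp_pos']))
go([.566,-.196,.09],90)
"
```

```text
[-0.07018995  0.02829028]
t 13.25 tcp [0.5107 0.2035 0.0219] rot [-1.7979e+02  2.0000e-02  8.6490e+01] F [-5.8  2.4  4. ] op 0.001 | dp [-0.3954  0.0795 -0.0683] turn [-0.0037  0.0002 -0.0613]
```

Request:
{"op": "jog_arm", "data": {"increments": [{"hand":0.0,"dp":[0,-0.014,0],"turn":[0,0,0]},{"hand":0.0,"dp":[0,-0.014,-0.035],"turn":[0,0,0]},{"hand":0.03,"dp":[-0.03,0.0,-0.068],"turn":[0,0,-0.061]},{"hand":0.06,"dp":[-0.395,0.0775,-0.068],"turn":[0,0,-0.061]},{"hand":0.06,"dp":[-0.395,0.0775,-0.068],"turn":[0,0,-0.061]},{"hand":0.06,"dp":[-0.395,0.0775,-0.068],"turn":[0,0,-0.061]},{"hand":0.06,"dp":[-0.395,0.0775,-0.068],"turn":[0,0,-0.061]},{"hand":0.06,"dp":[-0.395,0.0775,-0.068],"turn":[0,0,-0.061]},{"hand":0.06,"dp":[-0.395,0.0775,-0.068],"turn":[0,0,-0.061]},{"hand":0.06,"dp":[-0.395,0.0775,-0.068],"turn":[0,0,-0.061]}]}}

```text
t: 14.08
tcp_pos: [0.5542, -0.1141, 0.0896]
tool_rot: [179.9, 0.1, 90.0]
wrist_force: [0.6, 0.3, 0.9]
opening: 0.702
```

```bash
python3 -c "
from h import *
go([.566,-.196,.09],90)
"
```

```text
t 14.08 tcp [ 0.5542 -0.1141  0.0896] rot [1.7987e+02 6.0000e-02 9.0010e+01] F [0.6 0.3 0.9] op 0.702 | dp [-0.0819  0.0118 -0.0002] turn [0.0022 0.0011 0.0001]
```

Request:
{"op": "jog_arm", "data": {"increments": [{"hand":0.06,"dp":[-0.035,0.006,0],"turn":[0,0,0]},{"hand":0.06,"dp":[-0.055,0.01,0],"turn":[0,0,0]},{"hand":0.06,"dp":[-0.055,0.01,0],"turn":[0,0,0]},{"hand":0.06,"dp":[-0.055,0.01,0],"turn":[0,0,0]}]}}

```text
t: 14.42
tcp_pos: [0.564, -0.1682, 0.0892]
tool_rot: [179.9, 0.0, 89.8]
wrist_force: [-0.3, 0.0, -0.6]
opening: 0.705
```

```bash
python3 -c "
from h import *
s=snap('side');crop(s,190,140,200,130,4,'s17')
go([.566,-.196,.028],90)
"
```

```text
t 14.47 tcp [ 0.5633 -0.1668  0.0891] rot [ 1.7999e+02 -1.0000e-02  8.9930e+01] F [-0.1 -0.3  0.1] op 0.7 | dp [-0.0292  0.0028  0.0611] turn [ 0.0001 -0.0002 -0.0013]
```

View pics/s17.png

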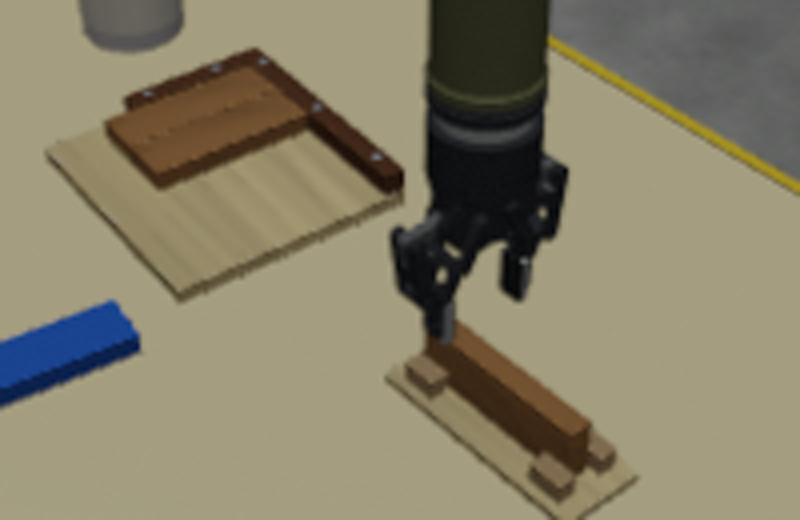

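Request:
{"op": "jog_arm", "data": {"increments": [{"hand":0.06,"dp":[-0.029,0.003,0],"turn":[0,0,0]},{"hand":0.06,"dp":[-0.029,0.003,0.02],"turn":[0,0,0]},{"hand":0.06,"dp":[-0.029,0.003,0.045],"turn":[0,0,0]},{"hand":0.06,"dp":[-0.029,0.003,0.061],"turn":[0,0,0]},{"hand":0.06,"dp":[-0.029,0.003,0.061],"turn":[0,0,0]}]}}

```text
t: 14.88
tcp_pos: [0.5633, -0.1926, 0.025]
tool_rot: [-179.6, -0.2, 90.1]
wrist_force: [-0.5, 0.2, 0.8]
opening: 0.702
```

```bash
python3 -c "
from h import *
s=snap('side');crop(s,270,190,100,85,7,'s18')
go([.566,-.196,.028],90)
"
```

```text
t 14.93 tcp [ 0.5644 -0.1931  0.0266] rot [-1.7974e+02 -1.2000e-01  9.0110e+01] F [-0.5  0.9  0.8] op 0.704 | dp [-0.0029  0.0016 -0.0014] turn [-0.0045 -0.0021  0.0019]
```

View pics/s18.png

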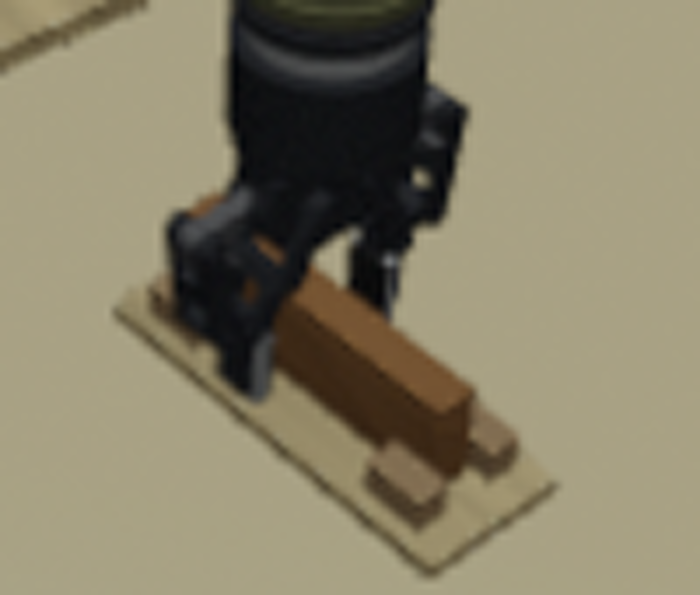

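Request:
{"op": "jog_arm", "data": {"increments": [{"hand":0.01,"dp":[0,0.001,0],"turn":[0,0,0]},{"hand":0.01,"dp":[0,0.001,0],"turn":[0,0,0]},{"hand":0.01,"dp":[0,0.001,0],"turn":[0,0,0]},{"hand":0.01,"dp":[0,0.001,0],"turn":[0,0,0]},{"hand":0.01,"dp":[0,0.001,0],"turn":[0,0,0]},{"hand":0.01,"dp":[0,0.001,0],"turn":[0,0,0]}], "force": 50}}

```text
t: 15.43
tcp_pos: [0.5687, -0.1956, 0.0297]
tool_rot: [179.8, 0.0, 90.0]
wrist_force: [1.2, 1.5, 5.9]
opening: 0.225
```

Request:
{"op": "jog_arm", "data": {"increments": [{"hand":0.01,"dp":[0,0,-0.015],"turn":[0,0,0]},{"hand":0.01,"dp":[0,0,-0.035],"turn":[0,0,0]},{"hand":0.01,"dp":[0,-0.02,-0.045],"turn":[0,0,0]},{"hand":0.01,"dp":[0,-0.05,-0.045],"turn":[0,0,0]},{"hand":0.01,"dp":[0,-0.08,-0.045],"turn":[0,0,0]},{"hand":0.01,"dp":[0,-0.099,-0.035],"turn":[0,0,0]},{"hand":0.01,"dp":[0,-0.099,-0.02],"turn":[0,0,0]},{"hand":0.01,"dp":[0,-0.099,-0.01],"turn":[0,0,0]},{"hand":0.01,"dp":[0,-0.099,-0.003],"turn":[0,0,0]},{"hand":0.01,"dp":[0,-0.099,0.003],"turn":[0,0,0]}]}}

```text
t: 16.27
tcp_pos: [0.4689, -0.1958, 0.0245]
tool_rot: [180.0, 0.0, 90.0]
wrist_force: [-0.0, -0.5, -1.6]
opening: 0.228
```

```bash
python3 -c "
from h import *
s=snap('side');crop(s,240,190,130,100,6,'s19')
go([.47,-.196,.0197],90)
"
```

```text
t 16.32 tcp [ 0.4685 -0.1955  0.0237] rot [-1.7994e+02 -3.0000e-02  9.0010e+01] F [-0.3 -0.9 -2.9] op 0.224 | dp [-0.0005  0.0015  0.004 ] turn [-0.0011 -0.0006  0.0001]
```

View pics/s19.png

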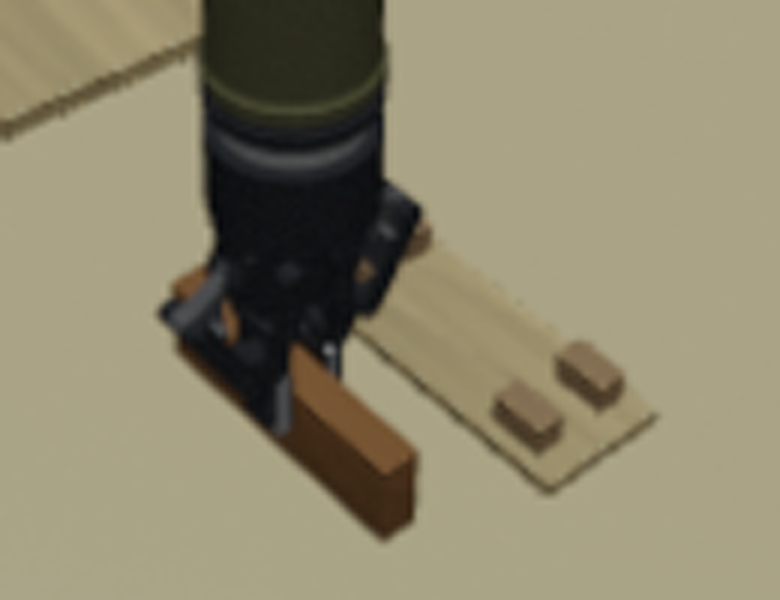

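Request:
{"op": "jog_arm", "data": {"increments": [{"hand":0.01,"dp":[0,0,0.0015],"turn":[0,0,0]},{"hand":0.01,"dp":[0,0,0.003],"turn":[0,0,0]},{"hand":0.01,"dp":[0,0,0.0045],"turn":[0,0,0]}]}}

```text
t: 16.57
tcp_pos: [0.469, -0.1957, 0.0208]
tool_rot: [180.0, 0.0, 90.0]
wrist_force: [-0.2, 0.4, -1.1]
opening: 0.225
```

Request:
{"op": "jog_arm", "data": {"increments": [{"hand":0.01,"dp":[0,0,0.001],"turn":[0,0,0]},{"hand":0.01,"dp":[0,0,0.002],"turn":[0,0,0]},{"hand":0.01,"dp":[0,0,0.002],"turn":[0,0,0]}]}}

```text
t: 16.82
tcp_pos: [0.4688, -0.1956, 0.0197]
tool_rot: [179.9, 0.0, 90.0]
wrist_force: [-1.2, 0.9, 5.0]
opening: 0.228
```

Request:
{"op": "jog_arm", "data": {"increments": [{"hand":0.05,"dp":[0,0,0],"turn":[0,0,0]},{"hand":0.05,"dp":[0,0,0],"turn":[0,0,0]},{"hand":0.05,"dp":[0,0,0],"turn":[0,0,0]},{"hand":0.05,"dp":[0,0,-0.015],"turn":[0,0,0]},{"hand":0.05,"dp":[0,0,-0.04],"turn":[0,0,0]},{"hand":0.05,"dp":[0,0,-0.055],"turn":[0,0,0]}]}}

```text
t: 17.32
tcp_pos: [0.4686, -0.1957, 0.0748]
tool_rot: [180.0, 0.0, 90.0]
wrist_force: [0.5, -0.3, -0.1]
opening: 0.587
```

```bash
python3 -c "
from h import *
s=snap('side');crop(s,240,190,130,100,6,'s20')
go([.505,-.196,.04],90)
"
```

```text
t 17.37 tcp [ 0.4704 -0.1966  0.0773] rot [1.7972e+02 1.5000e-01 9.0000e+01] F [-0.1  0.8  1.7] op 0.586 | dp [0.0007 0.0344 0.0374] turn [0.005  0.0026 0.    ]
```

View pics/s20.png

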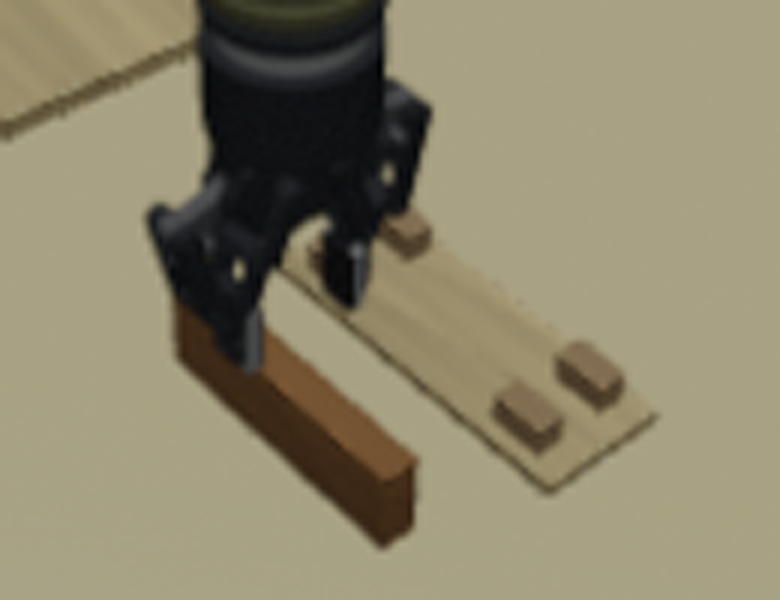

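Request:
{"op": "jog_arm", "data": {"increments": [{"hand":0.0,"dp":[0,0.03,0],"turn":[0,0,0]},{"hand":0.0,"dp":[0,0.036,0],"turn":[0,0,0]},{"hand":0.0,"dp":[0,0.036,0],"turn":[0,0,0]},{"hand":0.0,"dp":[0,0.036,0],"turn":[0,0,0]},{"hand":0.0,"dp":[0,0.036,0.01],"turn":[0,0,0]},{"hand":0.0,"dp":[0,0.036,0.036],"turn":[0,0,0]},{"hand":0.0,"dp":[0,0.036,0.036],"turn":[0,0,0]},{"hand":0.0,"dp":[0,0.03,0.036],"turn":[0,0,0]},{"hand":0.0,"dp":[0,0.025,0.036],"turn":[0,0,0]},{"hand":0.0,"dp":[0,0.02,0.036],"turn":[0,0,0]}]}}

```text
t: 18.2
tcp_pos: [0.4877, -0.1955, 0.0382]
tool_rot: [180.0, 0.0, 90.0]
wrist_force: [0.6, 0.7, 0.9]
opening: -0.002
```

```bash
python3 -c "
from h import *
s=snap('side');crop(s,240,190,130,100,6,'s21')
go([.505,-.196,.04],90)
"
```

```text
t 18.25 tcp [ 0.4866 -0.1954  0.0383] rot [-1.7996e+02 -1.0000e-02  8.9990e+01] F [-0.5  0.5 -0.7] op 0.002 | dp [-0.0006  0.0184 -0.0017] turn [-0.0007 -0.0001 -0.0002]
```

View pics/s21.png

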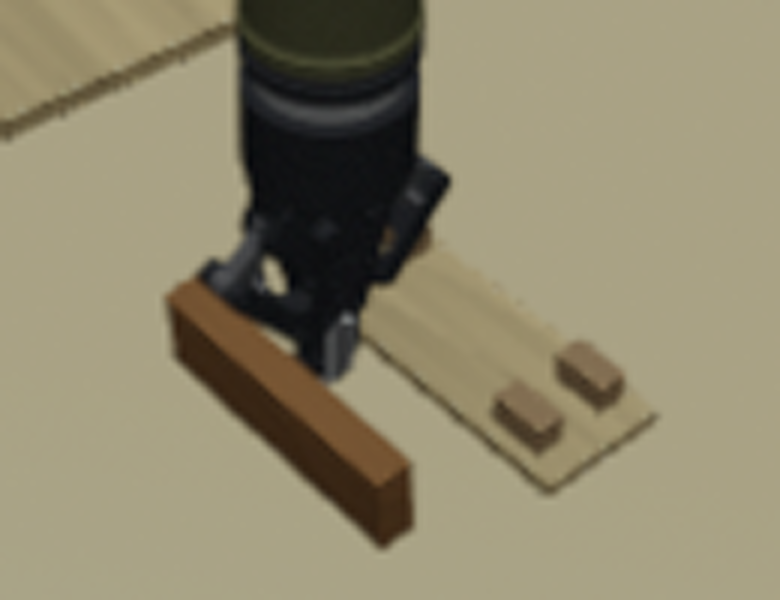

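Request:
{"op": "jog_arm", "data": {"increments": [{"hand":0.0,"dp":[0,-0.003,0],"turn":[0,0,0]},{"hand":0.0,"dp":[0,-0.006,0],"turn":[0,0,0]},{"hand":0.0,"dp":[0,-0.009,0],"turn":[0,0,0]},{"hand":0.0,"dp":[0,-0.012,0],"turn":[0,0,0]},{"hand":0.0,"dp":[0,-0.015,0],"turn":[0,0,0]},{"hand":0.0,"dp":[0,-0.018,0],"turn":[0,0,0]},{"hand":0.0,"dp":[0,-0.02,0],"turn":[0,0,0]},{"hand":0.0,"dp":[0,-0.02,0],"turn":[0,0,0]}]}}

```text
t: 18.92
tcp_pos: [0.4675, -0.1953, 0.0376]
tool_rot: [-180.0, -0.0, 90.0]
wrist_force: [-0.1, -0.6, -0.8]
opening: 0.003
```

```bash
python3 -c "
from h import *
s=snap('side');crop(s,240,190,130,100,6,'s22')
go([.505,-.196,.04],90)
"
```

```text
t 18.97 tcp [ 0.468  -0.1954  0.0377] rot [-1.7998e+02 -1.0000e-02  8.9990e+01] F [0.2 0.4 0.1] op -0.001 | dp [-0.0006  0.037  -0.0023] turn [-0.0003 -0.0001 -0.0001]
```

View pics/s22.png

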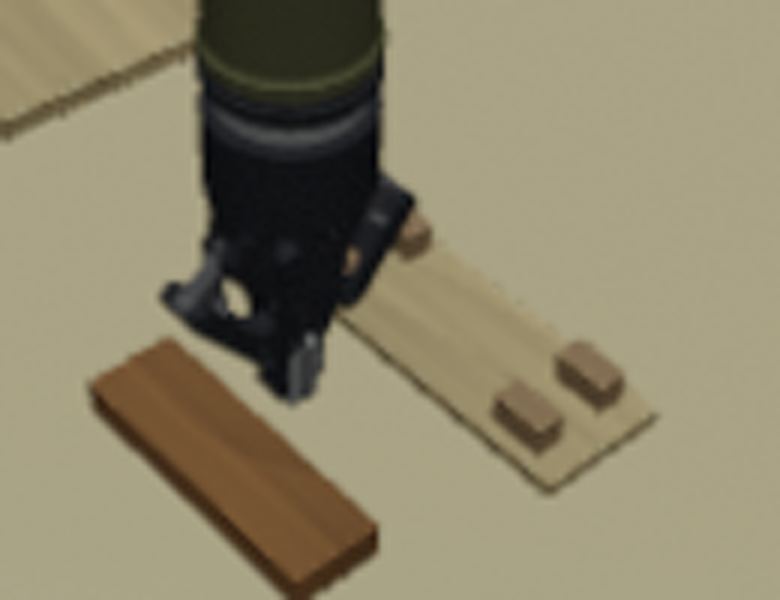

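```bash
python3 -c "
from h import *
s=snap('side')
P=np.array([ray(s,[(a+.5)/6-.5+240,(b+.5)/6-.5+190],.02)[0,:2] for a,b in [(90,387),(168,340),(377,528),(297,588)]])
print(P.round(4),P.mean(0)); d=(P[0]+P[1]-P[2]-P[3])/2; print(np.linalg.norm(d),np.degrees(np.arctan2(d[1],d[0])))
t=snap('top')
for c,w,a,_ in rects(t,(9,110,40),(18,255,130),.02,300,220,75,45,show='m5'): print(c,w,a)
go([.434,-.196,.08],90)
"
```

```text
[[ 0.406  -0.1246]
 [ 0.4517 -0.1238]
 [ 0.4534 -0.2704]
 [ 0.4062 -0.2732]] [ 0.42931239 -0.19800403]
0.14766405864479484 90.3676346936323
t 19.07 tcp [ 0.4684 -0.1956  0.0377] rot [1.7999e+02 1.0000e-02 9.0000e+01] F [-0.3 -0.   0. ] op -0.003 | dp [-0.0004 -0.0344 -0.0423] turn [ 0.0002  0.0001 -0.    ]
```

Request:
{"op": "jog_arm", "data": {"increments": [{"hand":0.0,"dp":[0,0,-0.03],"turn":[0,0,0]},{"hand":0.08,"dp":[-0.001,-0.02,-0.04],"turn":[0,0,0]},{"hand":0.08,"dp":[-0.001,-0.038,-0.04],"turn":[0,0,0]},{"hand":0.08,"dp":[-0.001,-0.038,-0.04],"turn":[0,0,0]},{"hand":0.08,"dp":[-0.001,-0.038,-0.03],"turn":[0,0,0]},{"hand":0.08,"dp":[-0.001,-0.038,-0.01],"turn":[0,0,0]},{"hand":0.08,"dp":[-0.001,-0.038,0.005],"turn":[0,0,0]},{"hand":0.08,"dp":[-0.001,-0.038,0.005],"turn":[0,0,0]}]}}

```text
t: 19.73
tcp_pos: [0.4293, -0.1957, 0.0305]
tool_rot: [-179.8, -0.1, 90.0]
wrist_force: [0.1, 1.1, 1.2]
opening: 0.935
```

```bash
python3 -c "
from h import *
s=snap('side');crop(s,220,190,130,100,6,'s23')
go([.4305,-.197,.004],90)
"
```

```text
t 19.78 tcp [ 0.4297 -0.1959  0.0314] rot [-1.7984e+02 -1.0000e-01  9.0000e+01] F [ 0.2 -0.6  0.5] op 0.935 | dp [-0.0011  0.0009  0.0274] turn [-0.0028 -0.0017 -0.    ]
```

View pics/s23.png

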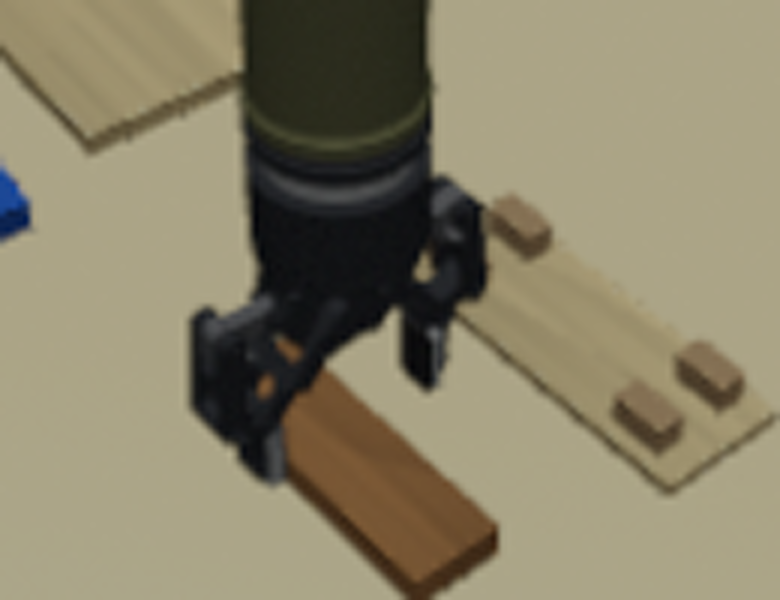

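Request:
{"op": "jog_arm", "data": {"increments": [{"hand":0.08,"dp":[-0.001,0.001,0.015],"turn":[0,0,0]},{"hand":0.08,"dp":[-0.001,0.001,0.026],"turn":[0,0,0]},{"hand":0.08,"dp":[-0.001,0.001,0.026],"turn":[0,0,0]},{"hand":0.035,"dp":[-0.001,0.001,0.026],"turn":[0,0,0]},{"hand":0.035,"dp":[-0.001,0.001,0.026],"turn":[0,0,0]},{"hand":0.035,"dp":[-0.001,0.001,0.026],"turn":[0,0,0]},{"hand":0.035,"dp":[-0.001,0.001,0.026],"turn":[0,0,0]},{"hand":0.035,"dp":[-0.001,0.001,0.026],"turn":[0,0,0]}], "force": 50}}

```text
t: 20.45
tcp_pos: [0.4323, -0.198, 0.008]
tool_rot: [179.9, 0.1, 90.0]
wrist_force: [0.3, 0.4, 7.1]
opening: 0.547
```

```bash
python3 -c "
from h import *
go([.4305,-.197,.004],90); print(b2w(-.01,-.047))
"
```

```text
t 20.45 tcp [ 0.4323 -0.198   0.008 ] rot [1.7986e+02 7.0000e-02 9.0000e+01] F [0.3 0.4 7.1] op 0.547 | dp [ 0.001  -0.0018  0.004 ] turn [ 0.0025  0.0013 -0.    ]
[0.56614937 0.12469815]
```

Request:
{"op": "jog_arm", "data": {"increments": [{"hand":0.035,"dp":[0,0,-0.03],"turn":[0,0,0]},{"hand":0.035,"dp":[0,0,-0.07],"turn":[0,0,0]},{"hand":0.035,"dp":[0.035,0.01,-0.085],"turn":[0,0,-0.1]},{"hand":0.035,"dp":[0.07,0.03,-0.085],"turn":[0,0,-0.22]},{"hand":0.035,"dp":[0.105,0.045,-0.085],"turn":[0,0,-0.34]},{"hand":0.035,"dp":[0.14,0.06,-0.085],"turn":[0,0,-0.46]},{"hand":0.035,"dp":[0.175,0.075,-0.085],"turn":[0,0,-0.58]},{"hand":0.035,"dp":[0.21,0.09,-0.085],"turn":[0,0,-0.7]},{"hand":0.035,"dp":[0.24,0.1,-0.085],"turn":[0,0,-0.82]},{"hand":0.035,"dp":[0.24,0.1,-0.085],"turn":[0,0,-0.94]}]}}

```text
t: 21.28
tcp_pos: [0.534, 0.0478, 0.0924]
tool_rot: [179.8, 0.1, 144.4]
wrist_force: [0.5, -0.3, -1.1]
opening: 0.545
```

```bash
python3 -c "
from h import *
s=snap('side');crop(s,190,140,200,130,4,'s24')
go([*b2w(-.01,-.05),.09],176.5)
"
```

```text
t 21.33 tcp [0.5324 0.0456 0.0921] rot [1.7992e+02 5.0000e-02 1.4475e+02] F [-0.9 -0.4 -0.9] op 0.544 | dp [0.0166 0.0815 0.0022] turn [ 0.0011  0.0012 -0.5541]
```

View pics/s24.png

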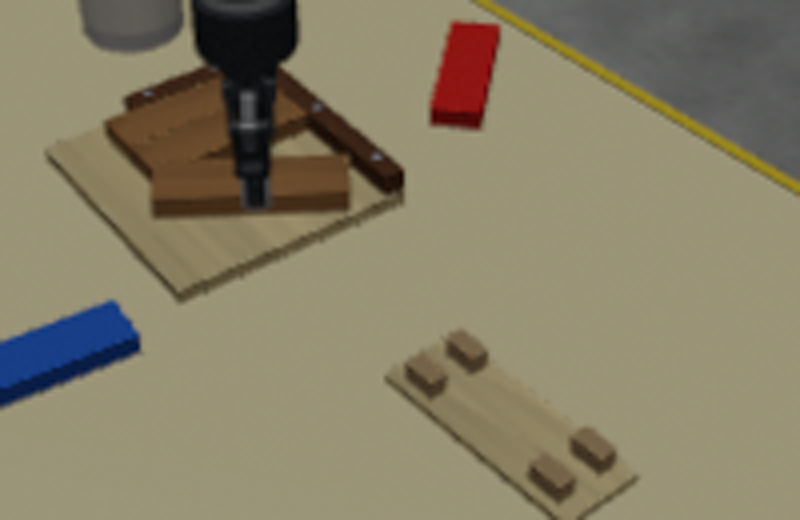

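Request:
{"op": "jog_arm", "data": {"increments": [{"hand":0.035,"dp":[0.004,0.02,0],"turn":[0,0,-0.12]},{"hand":0.035,"dp":[0.008,0.04,0],"turn":[0,0,-0.24]},{"hand":0.035,"dp":[0.012,0.06,0.0],"turn":[0,0,-0.36]},{"hand":0.035,"dp":[0.0166,0.0815,0.01],"turn":[0,0,-0.48]},{"hand":0.035,"dp":[0.0166,0.0815,0.025],"turn":[0,0,-0.554]},{"hand":0.035,"dp":[0.0166,0.0815,0.045],"turn":[0,0,-0.554]},{"hand":0.035,"dp":[0.0166,0.0815,0.045],"turn":[0,0,-0.554]}]}}

```text
t: 21.92
tcp_pos: [0.5628, 0.1174, 0.0437]
tool_rot: [-179.9, -0.4, 175.5]
wrist_force: [-1.4, -0.2, -1.9]
opening: 0.544
```

```bash
python3 -c "
from h import *
s=snap('side');crop(s,190,140,110,80,7,'s25')
go([*b2w(-.01,-.05),.025],176.5)
"
```

```text
t 21.97 tcp [0.5633 0.1173 0.045 ] rot [-179.91   -0.32  175.45] F [ 1.1 -0.8 -2. ] op 0.548 | dp [-0.0024  0.0047  0.02  ] turn [-0.0014 -0.0057 -0.0182]
```

View pics/s25.png

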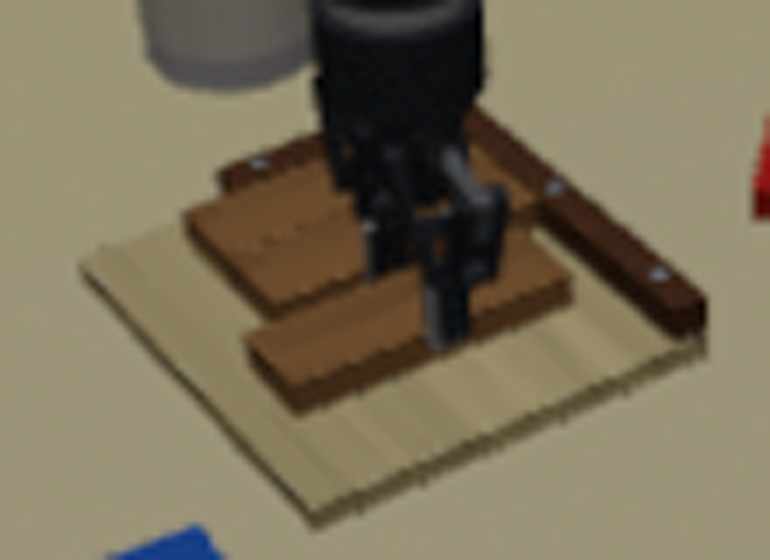

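```bash
python3 -c "
from h import *
s=snap('side')
z=.045-.008+.02
def q(p,z): return ray(s,[(p[0]+.5)/7-.5+190,(p[1]+.5)/7-.5+140],z)[0,:2]
P=[q(p,z) for p in [(248,345),(300,393),(572,283)]]
print([w2b(p).round(4) for p in P]); c=(P[0]+P[2])/2; print('centre board',w2b(c))
Q=[q(p,.035) for p in [(272,308),(540,208)]]
print('B -y top edge',[w2b(p).round(4) for p in Q])
go([*b2w(-.01,-.05),.025],176.5)
"
```

```text
[array([-0.0972, -0.0436]), array([-0.0956, -0.0879]), array([ 0.0477, -0.0919])]
centre board [-0.02475078 -0.0677703 ]
B -y top edge [array([-0.062 ,  0.0011]), array([ 0.0861, -0.006 ])]
t 22.02 tcp [0.5646 0.1173 0.0462] rot [-1.7995e+02 -1.7000e-01  1.7546e+02] F [ 0.3  0.4 -1.2] op 0.543 | dp [-0.0011  0.0045  0.0212] turn [-0.0008 -0.0029 -0.0181]
```

Request:
{"op": "jog_arm", "data": {"increments": [{"hand":0.035,"dp":[-0.001,0.004,0.007],"turn":[0,0,-0.018]},{"hand":0.035,"dp":[-0.001,0.004,0.014],"turn":[0,0,-0.018]},{"hand":0.035,"dp":[-0.001,0.004,0.019],"turn":[0,0,-0.018]},{"hand":0.035,"dp":[-0.001,0.004,0.021],"turn":[0,0,-0.018]},{"hand":0.035,"dp":[-0.001,0.004,0.022],"turn":[0,0,-0.018]}]}}

```text
t: 22.43
tcp_pos: [0.5669, 0.1218, 0.0244]
tool_rot: [-180.0, -0.0, 176.6]
wrist_force: [-0.2, 0.7, -2.2]
opening: 0.543
```

```bash
python3 -c "
from h import *
s=snap('side');crop(s,190,140,110,80,7,'s26')
go([*b2w(-.01,-.05),.025],176.5)
"
```

```text
t 22.48 tcp [0.567  0.1219 0.0244] rot [-1.7999e+02 -4.0000e-02  1.7661e+02] F [ 0.5  0.3 -2.1] op 0.544 | dp [ 0.001  -0.0003 -0.0006] turn [-0.0001 -0.0006  0.002 ]
```

View pics/s26.png

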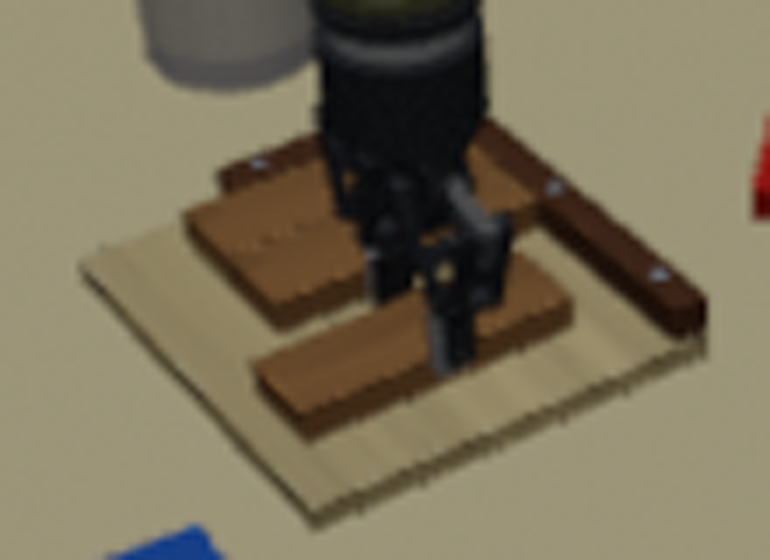

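Request:
{"op": "jog_arm", "data": {"increments": [{"hand":0.035,"dp":[0,0,0.001],"turn":[0,0,0]},{"hand":0.035,"dp":[0,0,0.0015],"turn":[0,0,0]},{"hand":0.056,"dp":[0,0,0.0015],"turn":[0,0,0]},{"hand":0.056,"dp":[0,0,0.0],"turn":[0,0,0]},{"hand":0.056,"dp":[0,0,0.0],"turn":[0,0,0]},{"hand":0.056,"dp":[0,0,-0.015],"turn":[0,0,0]},{"hand":0.056,"dp":[0,0,-0.04],"turn":[0,0,0]},{"hand":0.056,"dp":[0,0,-0.05],"turn":[0,0,0]}]}}

```text
t: 23.15
tcp_pos: [0.5688, 0.1223, 0.0771]
tool_rot: [180.0, 0.2, 176.6]
wrist_force: [0.2, -0.4, 1.0]
opening: 0.655
```

```bash
python3 -c "
from h import *
s=snap('side');crop(s,190,140,110,80,7,'s27')
def q(p,z): return ray(s,[(p[0]+.5)/7-.5+190,(p[1]+.5)/7-.5+140],z)[0,:2]
go([*b2w(-.012,-.105),.06],86.5)
"
```

```text
t 23.2 tcp [0.57   0.1225 0.0785] rot [179.92   0.39 176.63] F [ 0.9 -0.3  0.7] op 0.657 | dp [ 0.0063 -0.056   0.0184] turn [0.0064 0.0043 1.5731]
```

View pics/s27.png

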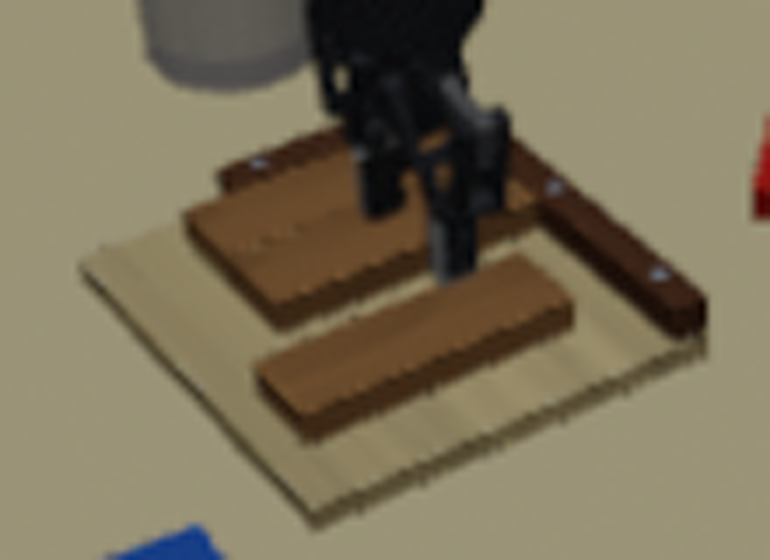

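Request:
{"op": "jog_arm", "data": {"increments": [{"hand":0.0854,"dp":[0.001,-0.008,0],"turn":[0,0,0.12]},{"hand":0.0854,"dp":[0.002,-0.016,0],"turn":[0,0,0.24]},{"hand":0.0854,"dp":[0.003,-0.024,0],"turn":[0,0,0.36]},{"hand":0.0854,"dp":[0.004,-0.032,0],"turn":[0,0,0.48]},{"hand":0.0854,"dp":[0.005,-0.04,0],"turn":[0,0,0.6]},{"hand":0.0854,"dp":[0.006,-0.05,0],"turn":[0,0,0.72]},{"hand":0.0854,"dp":[0.006,-0.056,0],"turn":[0,0,0.84]},{"hand":0.0854,"dp":[0.006,-0.056,0],"turn":[0,0,0.96]},{"hand":0.0854,"dp":[0.006,-0.056,0],"turn":[0,0,1.08]},{"hand":0.0854,"dp":[0.006,-0.056,0],"turn":[0,0,1.2]}]}}

```text
t: 24.03
tcp_pos: [0.5578, 0.0662, 0.0743]
tool_rot: [-180.0, -0.0, 107.5]
wrist_force: [-0.1, 0.4, -0.3]
opening: 0.999
```

```bash
python3 -c "
from h import *
go([*b2w(-.012,-.105),.045],86.5)
"
```

```text
t 24.03 tcp [0.5578 0.0662 0.0743] rot [-179.99   -0.    107.51] F [-0.1  0.4 -0.3] op 0.999 | dp [-0.0002  0.0029  0.0293] turn [-1.000e-04 -0.000e+00  3.667e-01]
```

Request:
{"op": "jog_arm", "data": {"increments": [{"hand":0.0854,"dp":[0,0.003,0],"turn":[0,0,0.12]},{"hand":0.0854,"dp":[0,0.003,0],"turn":[0,0,0.24]},{"hand":0.0854,"dp":[0,0.003,0.01],"turn":[0,0,0.36]},{"hand":0.0854,"dp":[0,0.003,0.03],"turn":[0,0,0.367]},{"hand":0.0854,"dp":[0,0.003,0.035],"turn":[0,0,0.367]}]}}

```text
t: 24.45
tcp_pos: [0.5593, 0.0673, 0.0375]
tool_rot: [-179.8, 0.0, 86.8]
wrist_force: [-0.5, -0.4, 0.1]
opening: 0.991
```

```bash
python3 -c "
from h import *
s=snap('side');crop(s,190,140,110,80,7,'s28')
go([*b2w(-.012,-.105),.010],86.5)
"
```

```text
t 24.5 tcp [0.5587 0.0673 0.0372] rot [-1.7973e+02  3.0000e-02  8.6890e+01] F [-1.2 -0.3 -1.1] op 0.999 | dp [-0.0002  0.002   0.0272] turn [-0.0047  0.0005  0.0067]
```

View pics/s28.png

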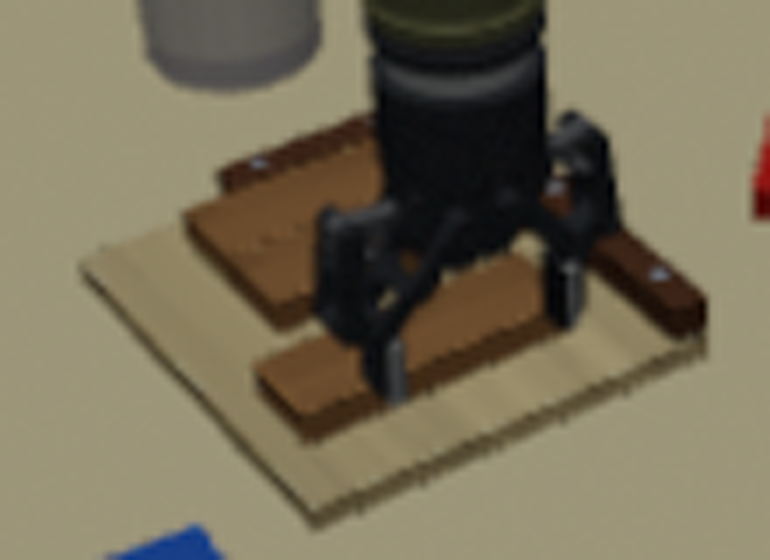

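Request:
{"op": "jog_arm", "data": {"increments": [{"hand":0.0854,"dp":[0,0.001,0.02],"turn":[0,0,0.005]},{"hand":0.0854,"dp":[0,0.001,0.027],"turn":[0,0,0.005]},{"hand":0.0854,"dp":[0.004,0.001,0.027],"turn":[0,0,0.005]},{"hand":0.0854,"dp":[0.008,0.001,0.027],"turn":[0,0,0.005]},{"hand":0.0854,"dp":[0.012,0.001,0.027],"turn":[0,0,0.005]},{"hand":0.0854,"dp":[0.016,0.001,0.027],"turn":[0,0,0.005]},{"hand":0.0854,"dp":[0.02,0.001,0.027],"turn":[0,0,0.005]},{"hand":0.0854,"dp":[0.024,0.001,0.027],"turn":[0,0,0.005]},{"hand":0.0854,"dp":[0.028,0.001,0.027],"turn":[0,0,0.005]},{"hand":0.0854,"dp":[0.032,0.001,0.027],"turn":[0,0,0.005]}]}}

```text
t: 25.33
tcp_pos: [0.5639, 0.0995, 0.0132]
tool_rot: [179.9, 0.0, 86.6]
wrist_force: [-0.7, -1.7, 1.8]
opening: 1.0
```

```bash
python3 -c "
from h import *
s=snap('side');crop(s,190,140,110,80,7,'s29')
go([*b2w(-.012,-.0524),.010],86.5);print(w2b(observe()['tcp_pos']))
"
```

```text
t 25.38 tcp [0.5639 0.1002 0.0131] rot [ 1.7995e+02 -2.0000e-02  8.6580e+01] F [-0.2 -0.5  0.3] op 1.002 | dp [ 0.0191 -0.0012  0.0031] turn [ 0.0008 -0.0004  0.0014]
[-0.01074806 -0.07154745]
```

View pics/s29.png

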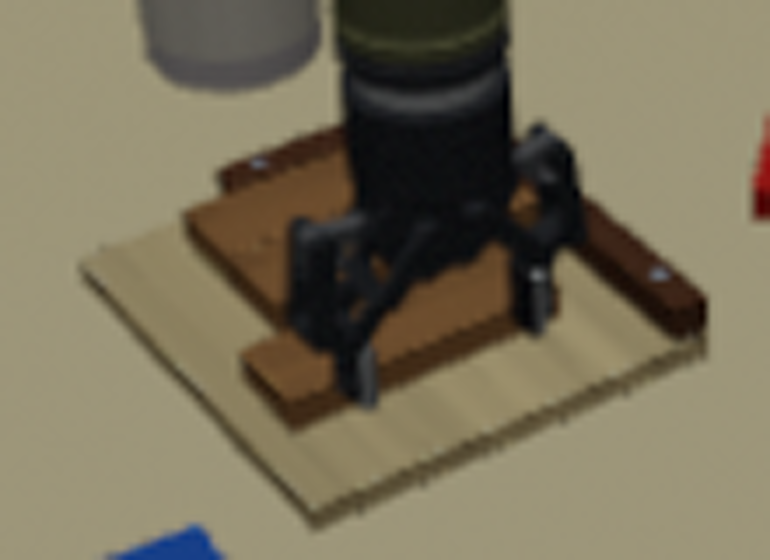

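Remaining about 19 mm to contact; lower 2 mm while advancing.

Request:
{"op": "jog_arm", "data": {"increments": [{"hand":0.0854,"dp":[0.003,0,0.002],"turn":[0,0,0]},{"hand":0.0854,"dp":[0.006,0,0.002],"turn":[0,0,0]},{"hand":0.0854,"dp":[0.009,0,0.002],"turn":[0,0,0]},{"hand":0.0854,"dp":[0.012,0,0.002],"turn":[0,0,0]},{"hand":0.0854,"dp":[0.014,0,0.002],"turn":[0,0,0]},{"hand":0.0854,"dp":[0.0155,0,0.002],"turn":[0,0,0]},{"hand":0.0854,"dp":[0.0165,0,0.002],"turn":[0,0,0]},{"hand":0.0854,"dp":[0.0175,0,0.002],"turn":[0,0,0]},{"hand":0.0854,"dp":[0.0185,0,0.002],"turn":[0,0,0]},{"hand":0.0854,"dp":[0.0195,0,0.002],"turn":[0,0,0]}]}}

```text
t: 26.22
tcp_pos: [0.5646, 0.1189, 0.0106]
tool_rot: [-180.0, -0.0, 86.6]
wrist_force: [-0.5, -1.0, -0.1]
opening: 1.005
```

Request:
{"op": "jog_arm", "data": {"increments": [{"hand":0.0854,"dp":[0.001,0,0],"turn":[0,0,0]},{"hand":0.0854,"dp":[0.002,0,0],"turn":[0,0,0]},{"hand":0.0854,"dp":[0.003,0,0],"turn":[0,0,0]},{"hand":0.0854,"dp":[0.0035,0,0],"turn":[0,0,0]}]}}

```text
t: 26.55
tcp_pos: [0.5643, 0.1195, 0.0106]
tool_rot: [-179.9, 0.2, 86.6]
wrist_force: [-2.0, -12.8, 1.2]
opening: 1.001
```

```bash
python3 -c "
from h import *
print(w2b(observe()['tcp_pos']))
go([*b2w(-.12,-.0195),.022],86.5)
"
```

```text
[-0.01153412 -0.05233213]
t 26.55 tcp [0.5643 0.1195 0.0106] rot [-179.93    0.24   86.56] F [ -2.  -12.8   1.2] op 1.001 | dp [ 0.0329 -0.1084 -0.0114] turn [-0.0013  0.0042  0.0011]
```

Request:
{"op": "jog_arm", "data": {"increments": [{"hand":0.0854,"dp":[-0.014,0,0],"turn":[0,0,0]},{"hand":0.0854,"dp":[-0.016,0,-0.03],"turn":[0,0,0]},{"hand":0.04,"dp":[-0.01,-0.02,-0.06],"turn":[0,0,0]},{"hand":0.0,"dp":[0.01,-0.06,-0.06],"turn":[0,0,0]},{"hand":0.0,"dp":[0.03,-0.1,-0.06],"turn":[0,0,0]},{"hand":0.0,"dp":[0.03,-0.111,-0.055],"turn":[0,0,0]},{"hand":0.0,"dp":[0.03,-0.111,-0.045],"turn":[0,0,0]},{"hand":0.0,"dp":[0.03,-0.111,-0.02],"turn":[0,0,0]},{"hand":0.0,"dp":[0.03,-0.111,-0.012],"turn":[0,0,0]},{"hand":0.0,"dp":[0.03,-0.111,-0.012],"turn":[0,0,0]}]}}

```text
t: 27.38
tcp_pos: [0.4544, 0.1584, 0.0212]
tool_rot: [-179.8, 0.0, 86.6]
wrist_force: [-0.7, 0.2, 0.3]
opening: 0.003
```

```bash
python3 -c "
from h import *
s=snap('side');crop(s,190,140,110,80,7,'s30')
go([*b2w(-.07,-.0195),.022],86.5);print(w2b(observe()['tcp_pos']))
"
```

```text
t 27.43 tcp [0.4553 0.1585 0.0221] rot [-1.7986e+02  3.0000e-02  8.6540e+01] F [0.4 0.3 0.6] op -0.002 | dp [ 0.0005  0.0527 -0.    ] turn [-0.0024  0.0005  0.0008]
[-0.12270627 -0.01999987]
```

View pics/s30.png

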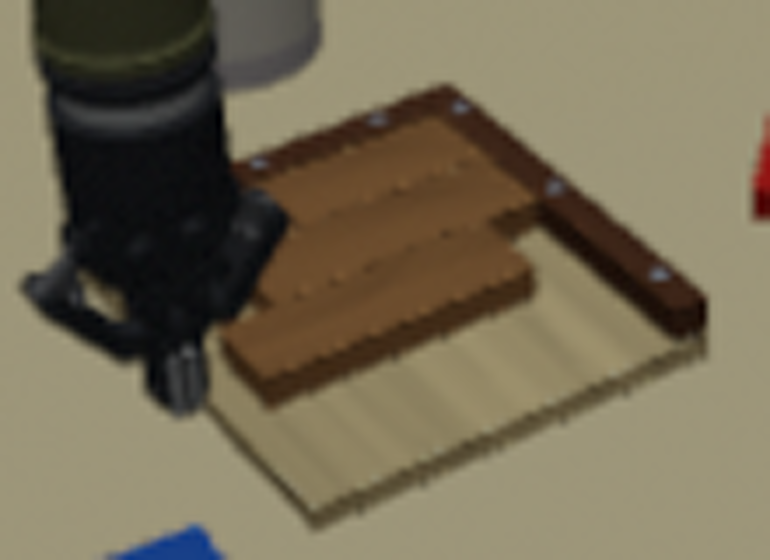

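Request:
{"op": "jog_arm", "data": {"increments": [{"hand":0.0,"dp":[0,0.005,0],"turn":[0,0,0]},{"hand":0.0,"dp":[0,0.01,0],"turn":[0,0,0]},{"hand":0.0,"dp":[0,0.014,0],"turn":[0,0,0]},{"hand":0.0,"dp":[0,0.018,0],"turn":[0,0,0]},{"hand":0.0,"dp":[0,0.022,0],"turn":[0,0,0]},{"hand":0.0,"dp":[0,0.026,0],"turn":[0,0,0]},{"hand":0.0,"dp":[0,0.03,0],"turn":[0,0,0]},{"hand":0.0,"dp":[0,0.034,0],"turn":[0,0,0]},{"hand":0.0,"dp":[0,0.038,0],"turn":[0,0,0]},{"hand":0.0,"dp":[0,0.042,0],"turn":[0,0,0]}]}}

```text
t: 28.27
tcp_pos: [0.498, 0.1563, 0.0227]
tool_rot: [-180.0, 0.0, 86.6]
wrist_force: [-2.1, -0.1, 2.1]
opening: 0.001
```

Request:
{"op": "jog_arm", "data": {"increments": [{"hand":0.0,"dp":[0,0.002,0],"turn":[0,0,0]},{"hand":0.0,"dp":[0,0.004,0],"turn":[0,0,0]},{"hand":0.0,"dp":[0,0.006,0],"turn":[0,0,0]},{"hand":0.0,"dp":[0,0.0075,0],"turn":[0,0,0]},{"hand":0.0,"dp":[0,0.009,0],"turn":[0,0,0]},{"hand":0.0,"dp":[0,0.01,0],"turn":[0,0,0]},{"hand":0.0,"dp":[0,0.011,0],"turn":[0,0,0]},{"hand":0.0,"dp":[0,0.012,0],"turn":[0,0,0]}]}}

```text
t: 28.93
tcp_pos: [0.5076, 0.1557, 0.0225]
tool_rot: [-179.8, 0.0, 86.5]
wrist_force: [-8.3, 2.6, 7.1]
opening: 0.002
```

```bash
python3 -c "
from h import *
s=snap('side');crop(s,190,140,110,80,7,'s31')
go([*b2w(-.07,-.0195),.022],86.5);print(w2b(observe()['tcp_pos']))
"
```

```text
t 28.98 tcp [0.5075 0.1556 0.0226] rot [-1.7975e+02  2.0000e-02  8.6540e+01] F [-7.1  1.   5.7] op 0.002 | dp [0.0002 0.0004 0.0006] turn [-0.0044  0.0003  0.0007]
[-0.07040022 -0.01968464]
```

View pics/s31.png

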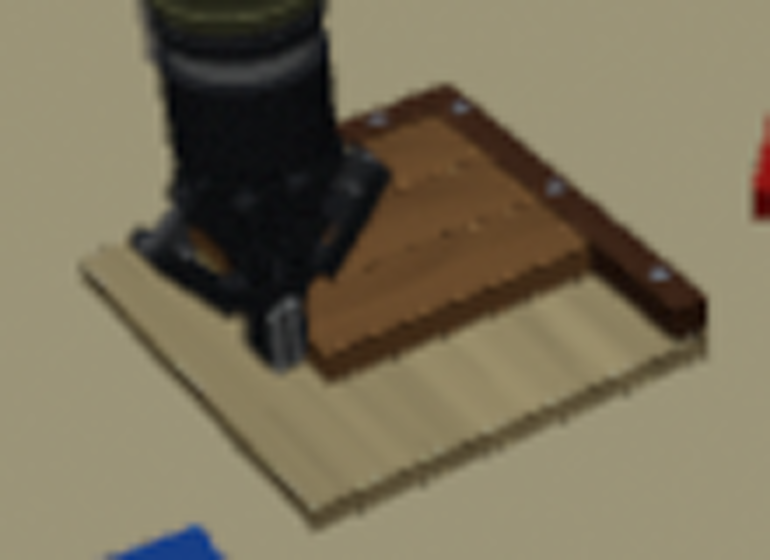

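```bash
python3 -c "
from h import *
go([*b2w(.008,-.075),.0105],86.5)
"
```

```text
t 28.98 tcp [0.5075 0.1556 0.0226] rot [-1.7975e+02  2.0000e-02  8.6540e+01] F [-7.1  1.   5.7] op 0.002 | dp [-0.0554  0.0784  0.0117] turn [-0.0044  0.0003  0.0007]
```

Request:
{"op": "jog_arm", "data": {"increments": [{"hand":0.0,"dp":[0,-0.014,0],"turn":[0,0,0]},{"hand":0.0,"dp":[0,-0.014,-0.035],"turn":[0,0,0]},{"hand":0.0854,"dp":[-0.03,0.01,-0.05],"turn":[0,0,0]},{"hand":0.0854,"dp":[-0.055,0.04,-0.05],"turn":[0,0,0]},{"hand":0.0854,"dp":[-0.057,0.076,-0.05],"turn":[0,0,0]},{"hand":0.0854,"dp":[-0.057,0.076,-0.045],"turn":[0,0,0]},{"hand":0.0854,"dp":[-0.057,0.076,-0.02],"turn":[0,0,0]},{"hand":0.0854,"dp":[-0.057,0.076,0.005],"turn":[0,0,0]},{"hand":0.0854,"dp":[-0.057,0.076,0.011],"turn":[0,0,0]},{"hand":0.0854,"dp":[-0.057,0.076,0.011],"turn":[0,0,0]}]}}

```text
t: 29.82
tcp_pos: [0.5811, 0.094, 0.0097]
tool_rot: [-179.8, 0.0, 86.6]
wrist_force: [-0.2, 0.8, -0.3]
opening: 1.0
```

```bash
python3 -c "
from h import *
s=snap('side');crop(s,190,140,110,80,7,'s32')
go([*b2w(.008,-.0523),.0105],86.5);print(w2b(observe()['tcp_pos']))
"
```

```text
t 29.87 tcp [0.5821 0.0942 0.011 ] rot [-1.7993e+02  1.0000e-02  8.6570e+01] F [-0.3  0.5  0.1] op 1.005 | dp [0.0242 0.0003 0.0005] turn [-0.0012  0.0003  0.0012]
[ 0.00777731 -0.07646946]
```

View pics/s32.png

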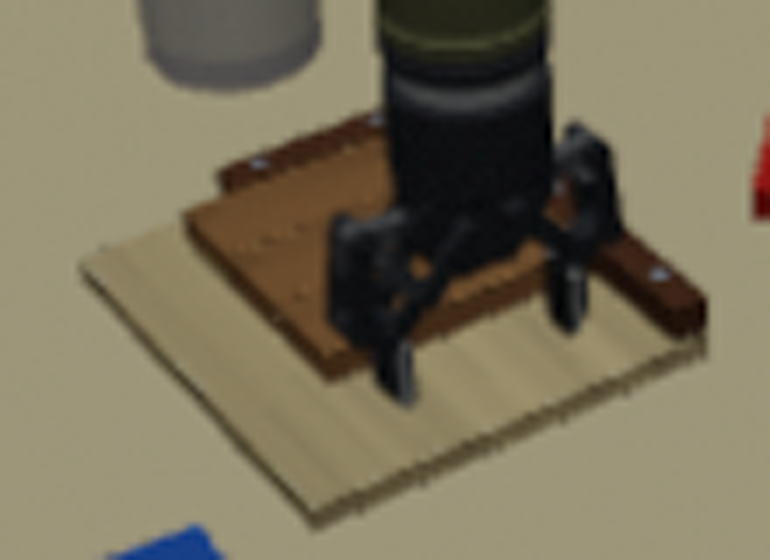

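Request:
{"op": "jog_arm", "data": {"increments": [{"hand":0.0854,"dp":[0.006,0,0],"turn":[0,0,0]},{"hand":0.0854,"dp":[0.012,0,0],"turn":[0,0,0]},{"hand":0.0854,"dp":[0.017,0,0],"turn":[0,0,0]},{"hand":0.0854,"dp":[0.02,0,0],"turn":[0,0,0]},{"hand":0.0854,"dp":[0.022,0,0],"turn":[0,0,0]},{"hand":0.0854,"dp":[0.0235,0,0],"turn":[0,0,0]},{"hand":0.0854,"dp":[0.025,0,0],"turn":[0,0,0]},{"hand":0.0854,"dp":[0.026,0,0],"turn":[0,0,0]},{"hand":0.0854,"dp":[0.027,0,0],"turn":[0,0,0]}]}}

```text
t: 30.62
tcp_pos: [0.584, 0.1182, 0.0123]
tool_rot: [180.0, 0.3, 86.6]
wrist_force: [-0.8, -13.7, 4.2]
opening: 0.996
```

```bash
python3 -c "
from h import *
go([*b2w(.008,-.0523),.0105],86.5);print(w2b(observe()['tcp_pos']))
"
```

```text
t 30.62 tcp [0.584  0.1182 0.0123] rot [179.97   0.25  86.58] F [ -0.8 -13.7   4.2] op 0.996 | dp [ 0.0001 -0.0002  0.0018] turn [0.0004 0.0044 0.0014]
[ 0.00821343 -0.05239244]
```

Request:
{"op": "jog_arm", "data": {"increments": [{"hand":0.0854,"dp":[-0.02,0,0],"turn":[0,0,0]},{"hand":0.0854,"dp":[-0.025,0,-0.03],"turn":[0,0,0]},{"hand":0.0854,"dp":[-0.04,0,-0.07],"turn":[0,0,0]},{"hand":0.0854,"dp":[-0.08,0,-0.1],"turn":[0,0,0]},{"hand":0.0854,"dp":[-0.12,0,-0.12],"turn":[0,0,0]},{"hand":0.0854,"dp":[-0.16,0,-0.14],"turn":[0,0,0]},{"hand":0.0854,"dp":[-0.2,0,-0.16],"turn":[0,0,0]},{"hand":0.0854,"dp":[-0.23,0,-0.18],"turn":[0,0,0]},{"hand":0.0854,"dp":[-0.25,0,-0.2],"turn":[0,0,0]},{"hand":0.0854,"dp":[-0.25,0,-0.2],"turn":[0,0,0]}]}}

```text
t: 31.45
tcp_pos: [0.5719, -0.1352, 0.2173]
tool_rot: [179.4, 0.3, 86.3]
wrist_force: [1.4, -0.5, 1.1]
opening: 0.995
```

```bash
python3 -c "
from h import *
s=snap('side');crop(s,190,140,110,80,7,'s33');t=snap('top','top33');crop(t,190,160,100,90,6,'t33')
for c,w,a,_ in rects(t,(9,118,40),(18,255,110),.035,190,170,90,80): print(w2b(c),w,a)
print(observe()['tcp_pos'])
"
```

```text
[0.02307653 0.01783238] (195.48455810546875, 162.7283172607422) 85.87520599365234
[ 0.56950237 -0.12992624  0.21305148]
```

View pics/s33.png

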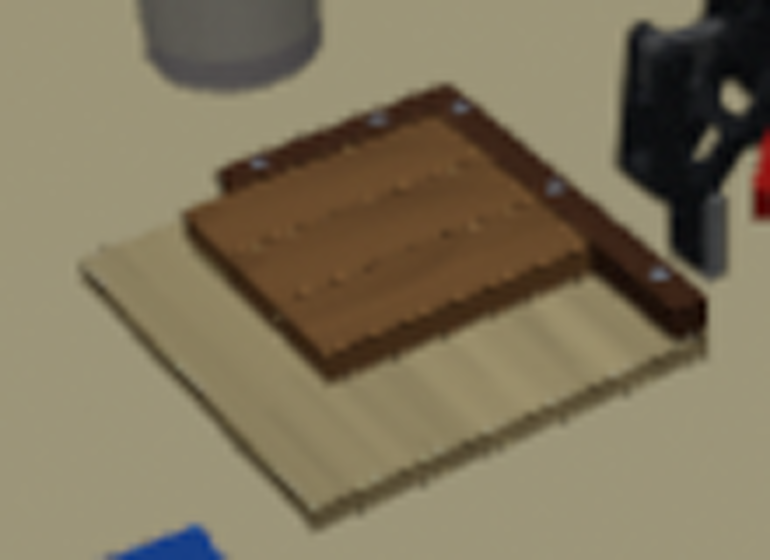

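View pics/t33.png

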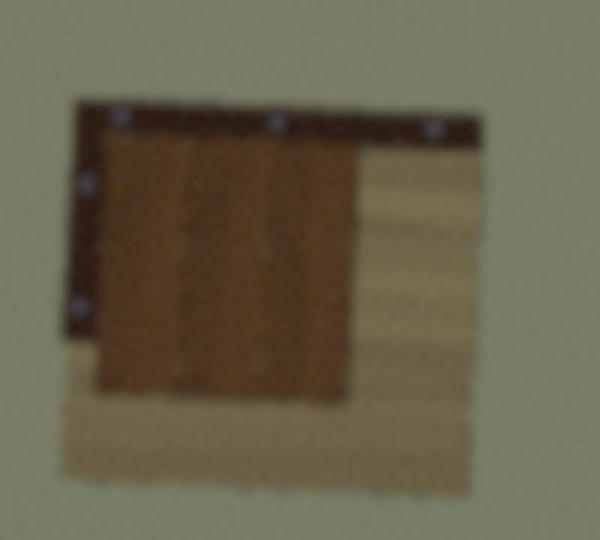

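View pics/top33.png

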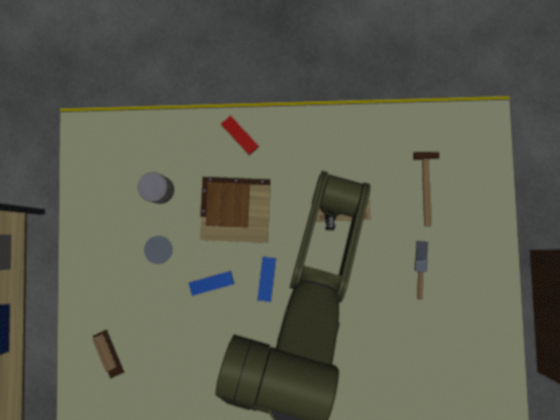

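Request:
{"op": "jog_arm", "data": {"increments": [{"hand":0.0854,"dp":[0,0,0],"turn":[0,0,0]},{"hand":0.0854,"dp":[0,0,0],"turn":[0,0,0]},{"hand":0.0854,"dp":[0,0,0],"turn":[0,0,0]},{"hand":0.0854,"dp":[0,0,0],"turn":[0,0,0]}]}}

```text
t: 31.88
tcp_pos: [0.5684, -0.127, 0.2106]
tool_rot: [-179.9, -0.0, 86.7]
wrist_force: [0.0, 0.1, 0.5]
opening: 1.0
```

```bash
python3 -c "
from bench import job_done; print(job_done())"
```

```text
the job is handed in; nothing more can be done
None
```

The three staves are laid up as one row against the side stop and fence, and I handed the job in at about 32 s. It reports no verdict, so success is my reading of the checks below.

**What I did:** I pushed the two loose staves home, first sideways and then end-on. I stood the rack stave on the bench beside the rack, tipped it flat, let go and backed off. Then I gripped it across its width, set it on the board and nudged it home the same way.

**Last checks:**
- **Forces:** every final nudge ended in firm contact. The highest force I saw at the wrist was about 17 N, far below the 90 N limit, though I only read it at the end of each move.
- **Fence:** the three end-on contacts, converted to the board frame, agreed to within about 0.7 mm.
- **Row:** the sideways contacts were one stave width (48 mm) apart to within a millimetre.
- **Pictures:** both final views show a tight, square row with the near ends in line. The tin, lid, brush and mallet look unmoved in the top view, but I did not measure them.

**Disagreements:** early on, the two cameras put objects up to about 6 mm apart sideways. I therefore judged the final seating by contact force rather than by camera position. The brown colour mask on the final top view merged the staves with the rails, giving about 195 x 163 mm, so I did not use it as a measurement.

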